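Leak-test a batch of ink cartridges

TASK

Run a leak test on the ink cartridges: lift the loose lid off the round test chamber by its knob and lay it, knob up, on the round rubber mat, stand all the cartridges from the paper sheet upright on the chamber floor, and put the lid back so that it sits flat in the chamber's mouth. Then turn the winged vent cap clockwise until the screw is fully home and the ratchet clicks and slips at least once, and last press the start button fully down and let it up. Take care not to shove the green box, the tape roll or the grey cup.

Things in the scene. Friction and masses are not known exactly. Their poses are not given: they have to be found in the camera images.
- cart1_mid (a point): ink cartridge, an upright black block with grey ends, a pale label and a metal foot, 42 (its x) x 28 (its y) x 44 tall, about 80 g, most of it in the metal foot; the point is its centre, z up. All cartridges are alike; two to four are present, standing on the paper sheet at the start
- cart2_mid (a point): ink cartridge, an upright black block with grey ends, a pale label and a metal foot, 42 (its x) x 28 (its y) x 44 tall, about 80 g, most of it in the metal foot; the point is its centre, z up. All cartridges are alike; two to four are present, standing on the paper sheet at the start
- cart3_mid (a point): ink cartridge, an upright black block with grey ends, a pale label and a metal foot, 42 (its x) x 28 (its y) x 44 tall, about 80 g, most of it in the metal foot; the point is its centre, z up. All cartridges are alike; two to four are present, standing on the paper sheet at the start
- cart4_mid (a point): ink cartridge, an upright black block with grey ends, a pale label and a metal foot, 42 (its x) x 28 (its y) x 44 tall, about 80 g, most of it in the metal foot; the point is its centre, z up. All cartridges are alike; two to four are present, standing on the paper sheet at the start
- sheet_mid (a point): white paper sheet lying on the bench, 210 (its x) x 180 (its y), flat and fixed, on the robot's left or right; the point is its centre on the bench
- mat_top (a point): round black rubber mat fixed on the bench, 190 across, 3 thick, on the other side from the sheet; the point is the centre of its top
- chamber_floor (a point): centre of the round test chamber's inner floor, 34 above the bench. The chamber is an open aluminium pot on the white leak tester (fixed base 210 x 290 x 30 tall), inner diameter 160, outer 176, inner depth 66; the frame is that of the tester: z up, x away from its dark display. The four cartridges fit standing two by two
- chamber_rim (a point): centre of the chamber's mouth, level with the rim's top, 100 above the bench; same axes as chamber_floor
- lid_knob (a point): centre of the black knob (36 across, 24 tall, its underside 6 above the disc) of the loose lid, 300 g. The lid is a pale clear disc 180 across, 8 thick, with below it a centring plug 144 across, 8 tall (8 play all round in the mouth). Lid on the chamber (as at the start): the point is 26 above chamber_rim; lid on the mat, standing on its plug: 34 above mat_top
- cap_wing (a point): middle of the wing of the black vent cap on the tester beside the chamber, about 102 above the bench. The wing is an upright bar 46 long (its x), 12 thick (its y), 26 tall (the point 1 above mid-height) on a round fluted cap 48 across, whose flat top is 14 below the point. Turns about the vertical through the point, closing clockwise seen from above; it does not rise or sink
- vent_thread (a joint): how far the vent's screw is closed, rad, growing clockwise from above: starts between 0 and 1.1; fully home (a hard stop) at 2.4; about 0.06 N m to turn
- click_cap (a joint): how far the cap has slipped on the screw through its ratchet, rad, clockwise positive, 0 at the start: one click is 0.52 rad. The cap drives the screw either way without slipping until the screw is at its stop; then, at about 0.16 N m, the ratchet slips one click at a time. The wing has turned by the sum of the two joints
- start_button_top (a point): top centre of the round grey start button (28 across) in its black housing on the tester, in front of the cap; pressed straight down, springs back
- start_button (a joint): travel of the start button, m, 0 up, 0.006 fully down (5 N)
- stock_box: small closed green box, 90 x 70 x 60 tall; origin at the centre of its underside; not part of the job, leave it alone
- tape: roll of brown tape lying flat, 80 across, 24 tall; origin at the centre of its underside; not part of the job, leave it alone
- pen_cup: empty grey cup, 68 across, 85 tall; origin at the centre of its underside; not part of the job, leave it alone
Things that resemble listed ones, but are neither listed nor needed, are in the scene too. Leave any purple or turquoise look-alike of the part that bears cart1_mid alone.

How it is judged:
On the way, in this order (a step that is already met when the one before it is completed fails the run):
1. the lid lies flat on the rubber mat (horizontal distance between lid_knob and mat_top below 0.04 m and z of lid_knob in the frame of mat_top between 0.029 and 0.039 m and angle between lid_knob's own z axis and vertical below 0.08 rad), for 0.2 s.
2. every cartridge stands upright on the chamber floor (horizontal distance between each of cart1_mid, cart2_mid, cart3_mid, cart4_mid and chamber_floor below 0.068 m and z of cart1_mid in the frame of chamber_floor between 0.016 and 0.028 m and angle between each of cart1_mid, cart2_mid, cart3_mid, cart4_mid's own z axis and vertical below 0.2 rad and z of cart2_mid in the frame of chamber_floor between 0.016 and 0.028 m and z of cart3_mid in the frame of chamber_floor between 0.016 and 0.028 m and z of cart4_mid in the frame of chamber_floor between 0.016 and 0.028 m), for 0.2 s.
3. the lid sits flat in the chamber's mouth again, over the cartridges (all of step 2 and horizontal distance between lid_knob and chamber_rim below 0.012 m and z of lid_knob in the frame of chamber_rim between 0.021 and 0.031 m and angle between lid_knob's own z axis and vertical below 0.06 rad), for 0.2 s.
4. the vent screw is fully home and the cap's ratchet has slipped at least one click (horizontal distance between lid_knob and chamber_rim below 0.012 m and z of lid_knob in the frame of chamber_rim between 0.021 and 0.031 m and angle between lid_knob's own z axis and vertical below 0.06 rad and value of joint vent_thread above 2.25 rad and value of joint click_cap above 0.4 rad), for 0.2 s.
5. the start button is pressed fully down (value of joint start_button above 0.0045 m), for 0.05 s.
At the end, for the whole second after the job is handed in: All cartridges stand on the chamber floor (lean under 0.2 rad); the lid sits flat in the mouth (within 12 mm of centre, 5 mm of its height, 0.06 rad); the vent screw is past 2.25 of 2.4 rad, the ratchet slipped over 0.4 rad (one click); the button is up (all of step 2 and all of step 4 and value of joint start_button below 0.002 m); the robot touches nothing.
It fails at once if a bystander is shoved more than 4 cm (distance of any of stock_box, tape, pen_cup from where it was at the start of the episode above 0.04 m).
Of cart1, cart2, cart3, cart4 only 2 to 4 are there at a start; the rules pass over those that are not, and their reading is None.
At some moment in a run one of cart1, cart2, cart3, cart4 may be knocked a few centimetres aside while the robot is not near it.
It also fails if it takes over 210 s, if anything falls off the work surface, if the arm or the gripper's body presses on something with over 40 N, if the wrist force passes 120 N, or if a joint passes its speed limit or range.

ROBOT

A 6-joint arm with a two-finger parallel gripper is mounted at the origin on the work surface. World frame = base frame: x ahead of the robot, y to its left, z up, the work surface at z = 0. Lengths are in m, angles in rad, forces in N, time in s.
With the tool pointing down it reaches from about 0.35 to 0.975 m from the base axis. Payload 4.9 kg.
Tool frame: the origin (TCP) lies at the very end of the fingers, on their centre line; the grasp point (between the pads) lies manip.grip_point_offset behind it (manip.grip_point_offset is the distance from the TCP to the grasp point, in m); z points along the fingers, y is the direction in which the jaws open and shut (so a half turn about z gives the same grasp; the last joint's range is limited). The gripper opens to 85 mm and grips with 20 to 120 N. Pads are 22 mm wide; open, the fingers measure 114 mm over their backs; the gripper's body (76 mm by 85 mm) begins 54 mm behind the grasp point. The pads swing forward as they close: fully open they stand 13 mm farther back than shut.
Start: joints at [-1.362, 0.053, 1.613, -0, 1.476, -0.119], TCP at [0.201, -0.592, 0.231] pointing down, gripper open.
Joint ranges: [-3.01, 3.01], [-1.01, 2.22], [0.06, 2.58], [-1.02, 4.17], [0.09, 2.62], [-3.14, 3.14]. Speed limits (rad/s): [2.57, 2.57, 3.14, 3.14, 3.14, 3.14].

INTERFACE

Orientations are given as a unit quaternion [w, x, y, z].
In Python, from plant import status, grab_frame, camera_params, ticket, boxes_of, outline_of, manip gives the robot as it stands. The module is installed in compiled form; this text tells all that it offers.
- The arm moves only by the tool play_rows, never from a script. Its argument "deltas" is a list of rows, each a list of 2 entries, a list of its own where there are three numbers: the shift along the world's x, y, z in m, then the turn about the world's z in rad. A call has 1 to 5 rows; each row is the pose to reach, as a shift and turn from the pose commanded when the call began; what a row does not reach only later rows make up. A row lasts 1/8 s, in which the tool goes at most 62.5 mm and 10.7 degrees, less where a joint would pass 70% of its speed; a pose out of reach is approached as far as the arm can. A call with a gripper value outside its range is refused whole. "grip" is the opening, from -1 (shut) to 1 (fully open), set as the call begins (left out, the last holds). The fingers move at their own pace and stop on an object; the grip force is fixed at half the most. Time passes only in rows, so rows that repeat a pose let the fingers close. It gives the time, the measured TCP pose, the force and the opening at its end, in the units of the state.
- status.state(): the state, without advancing time (a new reading comes with each control period).
- grab_frame(name): name is "scene" or "top" or "wrist"; returns (picture, depth): 480x640x3 uint8, blue, green, red; 480x640 float32, m along the optical axis (not along the pixel's ray), 0 where there is no reading.
- camera_params(name): a dict with "mtx" (3x3 intrinsics, pixels), "world_from_camera" (4x4, takes a point from camera to world coordinates). Camera axes: x right, y up, looking along -z (the intrinsics and any distortion apply to the point x, -y, -z); pixel columns grow to the right and rows downward; lengths in m; the calibration is good to about 2 mm. The wrist camera is an equidistant fisheye: a pixel r from the principal point sees the ray r / f radians off the axis. A picture is of the moment at which its call begins: read the wrist's pose just before it. camera_params takes no time and is no camera call; for the wrist camera it gives the pose at the moment of the call.
- ticket.job_done(): hands the job in, once; it reports no verdict.
Trained networks look in the newest picture that a camera, given by its name, has taken for a name from the list of things; names that differ only in an ending like _2 or _b are one class to them, and where a whole thing is asked for, a point or a joint stands for the part that bears it (a point fixed in the world has none). Each returns a list of dicts, best first, with "confidence" (0 to 1); they miss things now and then, are a little off and sometimes report something else, mostly with a low value. They report only what shows in the picture. A call takes as long as a camera call. They do not tell look-alikes from the thing itself.
- boxes_of(camera, name): "box" ([left, top, right, bottom] in pixels, round what is visible of it).
- outline_of(camera, name): "region" (480x640 bool, what is visible of it) and "box" ([left, top, right, bottom] in pixels, round what is visible of it).
The state is a dict: "time": time; "joint_pos": joint angles; "joint_vel": joint speeds; "joint_efforts": joint torques, N m; "tool_pos": TCP position; "tool_rot": TCP orientation; "contact_force": force on the tool from outside, world axes, zero at the start; "ft_torque": the same for the moment, N m; "gripper_width": opening from 0.0 (shut) to 1.0 (fully open).
Only numpy, scipy, OpenCV 4.12 (cv2) and the standard library are available. Lean on these libraries where they do the work, as an engineer would, in place of code of your own. Each camera call takes 0.05 s, during which the arm holds its last target.

## Working session

There is one attempt and no reset: what is moved stays moved. The work goes in short steps, Python scripts to look and compute and a tool call to move; the robot and the scene stay as the last step left them, time stands still between calls to the robot, and variables do not carry over. Pictures are saved under pics/ and viewed, and the job is handed in when it is done.

Besides the shell and the picture viewer there is one more tool, called after ">>>" in YAML: its name, and indented under it one key for each argument. play_rows: Moves the arm, as the interface text tells. Its arguments: {"type":"object","properties":{"deltas":{"type":"array"},"grip":{"type":"number"}},"required":["deltas"]}

```bash
mkdir -p pics; cat > h.py <<'E'
import numpy as np, cv2
from plant import status, grab_frame, camera_params, ticket, boxes_of, outline_of, manip
def pix2w(cam,u,v,d,P=None):
    P=P or camera_params(cam); K=np.array(P["mtx"]);T=np.array(P["world_from_camera"])
    x=(np.asarray(u)-K[0,2])/K[0,0]*d; y=(np.asarray(v)-K[1,2])/K[1,1]*d
    p=np.stack([x,-y,-np.asarray(d),np.ones_like(x)],-1)
    return (p@T.T)[...,:3]
def cloud(cam,pic_depth):
    d=pic_depth; v,u=np.mgrid[:480,:640]
    return pix2w(cam,u.astype(float),v.astype(float),d.astype(float))
def onplane(cam,u,v,z):
    a=pix2w(cam,float(u),float(v),1.0);b=np.array(camera_params(cam)["world_from_camera"])[:3,3]
    return b+(a-b)*(z-b[2])/(a[2]-b[2])
E
python3 - <<'E'
from h import *
s=status.state();print(s['time'],s['tool_pos'],s['tool_rot'],s['gripper_width'],manip.grip_point_offset)
for c in ["scene","top","wrist"]:
    p,d=grab_frame(c);cv2.imwrite(f"pics/{c}0.png",p);np.save(f"{c}0.npy",d)
    P=camera_params(c);print(c,np.round(P["mtx"],1).tolist(),np.round(P["world_from_camera"],3).tolist(),list(P))
E
```

```text
0.0 [ 0.20108302 -0.59110085  0.23006331] [-1.04369093e-03  9.86599919e-01  1.63154864e-01 -3.25080619e-05] 1.002212478560482 0.0187
scene [[535.0, 0.0, 320.2], [0.0, 535.0, 243.0], [0.0, 0.0, 1.0]] [[-0.804, -0.372, 0.465, 1.148], [0.595, -0.488, 0.639, 0.876], [-0.011, 0.79, 0.613, 0.889], [0.0, 0.0, 0.0, 1.0]] ['mtx', 'world_from_camera']
top [[439.4, 0.0, 313.0], [0.0, 439.4, 238.1], [0.0, 0.0, 1.0]] [[-0.017, 0.991, -0.132, 0.371], [-1.0, -0.017, 0.002, 0.037], [0.0, 0.132, 0.991, 1.242], [0.0, 0.0, 0.0, 1.0]] ['mtx', 'world_from_camera']
wrist [[371.6, 0.0, 327.1], [0.0, 371.6, 239.9], [0.0, 0.0, 1.0]] [[0.322, 0.904, 0.282, 0.272], [-0.947, 0.307, 0.095, -0.567], [-0.001, -0.297, 0.955, 0.373], [0.0, 0.0, 0.0, 1.0]] ['mtx', 'world_from_camera']
```

View pics/top0.png

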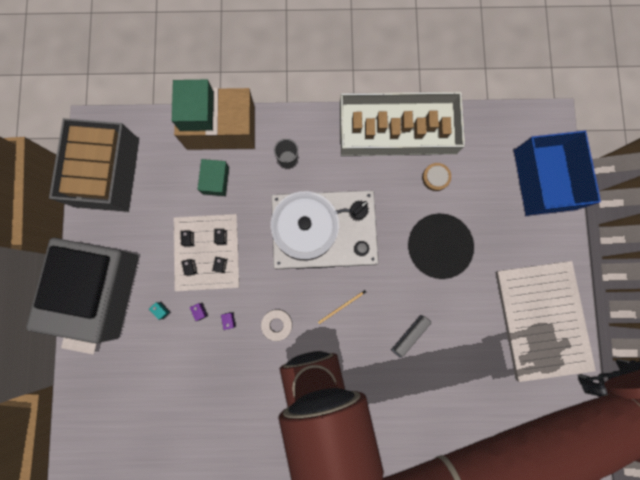

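View pics/scene0.png

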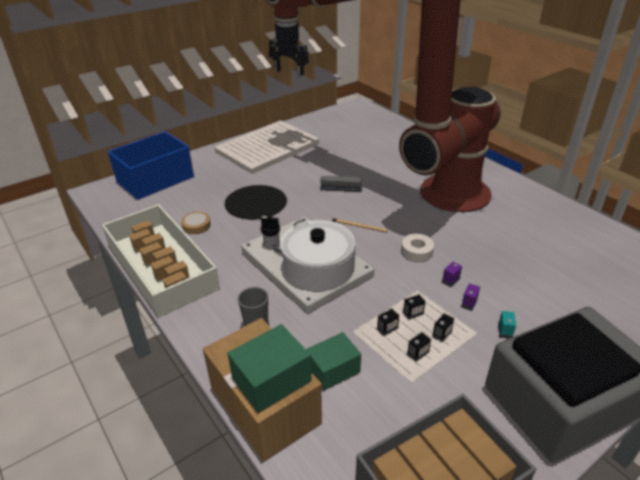

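```bash
python3 - <<'E'
from h import *
p,d=grab_frame("top")
C=cloud("top",d);np.save("C.npy",C)
for n in ["cart1_mid","sheet_mid","mat_top","chamber_rim","lid_knob","cap_wing","start_button_top","stock_box","tape","pen_cup"]:
    for r in boxes_of("top",n):
        b=r["box"];u,v=(b[0]+b[2])/2,(b[1]+b[3])/2
        print(n,round(r["confidence"],2),np.round(b),np.round(C[int(v),int(u)],3))
E
```

```text
cart1_mid 0.59 [191. 304. 208. 320.] [0.338 0.344 0.045]
cart1_mid 0.54 [149. 299. 168. 318.] [0.347 0.456 0.04 ]
cart1_mid 0.51 [213. 257. 228. 273.] [0.464 0.29  0.042]
cart1_mid 0.49 [222. 314. 237. 332.] [0.305 0.263 0.045]
sheet_mid 0.94 [177. 215. 239. 293.] [0.496 0.335 0.   ]
mat_top 0.87 [407. 215. 475. 279.] [ 0.507 -0.328  0.005]
chamber_rim 0.73 [271. 192. 379. 270.] [0.543 0.005 0.109]
lid_knob 0.82 [268. 195. 339. 257.] [0.549 0.059 0.139]
cap_wing 0.58 [347. 202. 372. 223.] [ 0.593 -0.09   0.087]
start_button_top 0.54 [357. 240. 368. 254.] [ 0.503 -0.099  0.053]
stock_box 0.74 [198. 159. 226. 197.] [0.701 0.313 0.059]
tape 0.76 [422. 165. 449. 192.] [ 0.699 -0.315  0.029]
pen_cup 0.64 [272. 139. 298. 170.] [0.784 0.114 0.007]
pen_cup 0.16 [410. 217. 476. 278.] [ 0.504 -0.333  0.007]
```

```bash
python3 - <<'E'
from h import *
p=cv2.imread("pics/top0.png")
a=cv2.resize(p[180:340,140:390],None,fx=3.2,fy=3.2,interpolation=cv2.INTER_CUBIC);cv2.imwrite("pics/z1.png",a)
C=np.load("C.npy")
Z=C[...,2];X=C[...,0];Y=C[...,1]
# knob top
m=(Z>0.118)&(Z<0.16)&(abs(X-.55)<.1)&(abs(Y-.06)<.1);print("knob",m.sum(),np.median(C[m],0),C[m].mean(0))
k=(X[m].min()+X[m].max())/2,(Y[m].min()+Y[m].max())/2;print(k,np.percentile(Z[m],[5,50,95]))
m=(Z>0.098)&(Z<0.116)&(abs(X-.55)<.12)&(abs(Y-.06)<.12)&(Y>-.04)
pts=np.float32(C[m][:,:2]);print("disc",m.sum(),cv2.minEnclosingCircle(pts),np.median(Z[m]))
# wing
m=(Z>0.093)&(Z<0.13)&(Y<-.04)&(Y>-.16)&(abs(X-.59)<.07);print("wing",m.sum(),C[m].mean(0),cv2.minAreaRect(np.float32(C[m][:,:2]*1000)),np.percentile(Z[m],[5,50,95]))
m=(Z>0.075)&(Z<0.13)&(Y<-.04)&(Y>-.16)&(abs(X-.59)<.07);print("cap",m.sum(),cv2.minEnclosingCircle(np.float32(C[m][:,:2])))
m=(Z>0.04)&(Z<0.075)&(abs(Y+.1)<.04)&(abs(X-.5)<.04);print("btn",m.sum(),C[m].mean(0),cv2.minEnclosingCircle(np.float32(C[m][:,:2])),np.percentile(Z[m],[5,50,95]))
m=(Z>0.03)&(Z<0.06)&(abs(X-.5)<.1)&(abs(Y-.33)<.1)
n,l,st,c=cv2.connectedComponentsWithStats(m.astype(np.uint8))
for i in range(1,n):
    if st[i,4]>20: 
        q=C[l==i]; print("cart",c[i],st[i,4],q.mean(0).round(4),np.median(q[:,2]).round(3),cv2.minAreaRect(np.float32(q[:,:2]*1000)))
m=(Z<0.02)&(abs(X-.507)<.12)&(abs(Y+.328)<.12)&(p.max(2)<60);print("mat",m.sum(),C[m].mean(0),cv2.minEnclosingCircle(np.float32(C[m][:,:2])))
E
```

```text
knob 161 [0.55727749 0.05672688 0.13804504] [0.55678643 0.05736163 0.13751304]
(np.float64(0.5578885601791228), np.float64(0.057856975902513444)) [0.12922567 0.13804504 0.14180968]
disc 3469 ((0.5584612488746643, 0.05776330828666687), 0.09039779007434845) 0.10861640637296621
wing 100 [ 0.59854681 -0.08884276  0.11143626] ((598.893310546875, -89.0368423461914), (35.09661865234375, 40.500247955322266), 1.1333955526351929) [0.09432039 0.11398965 0.11765842]
cap 289 ((0.600056529045105, -0.08884940296411514), 0.025820491835474968)
btn 177 [ 0.49985539 -0.09566622  0.04709678] ((0.5001022815704346, -0.09654475748538971), 0.02154882624745369) [0.04062285 0.0457722  0.05444887]
cart [218.20710059 236.04733728] 169 [0.5405 0.2949 0.0439] 0.044 ((540.6112060546875, 295.80621337890625), (29.807180404663086, 39.901363372802734), 87.61851501464844)
cart [185.09411765 237.79411765] 170 [0.5372 0.386  0.0438] 0.044 ((537.6444702148438, 387.08984375), (42.48501205444336, 27.73263168334961), 2.143242120742798)
cart [217.84117647 264.49411765] 170 [0.4621 0.295  0.044 ] 0.044 ((462.12249755859375, 295.9254150390625), (28.56874656677246, 41.563968658447266), 79.00694274902344)
cart [187.05524862 267.12154696] 181 [0.4564 0.3789 0.0437] 0.044 ((456.8905944824219, 380.5712585449219), (42.18046569824219, 28.831724166870117), 13.251782417297363)
mat 3218 [ 0.50806758 -0.32764615  0.00353288] ((0.5090442299842834, -0.3275909721851349), 0.09211331605911255)
```

View pics/z1.png

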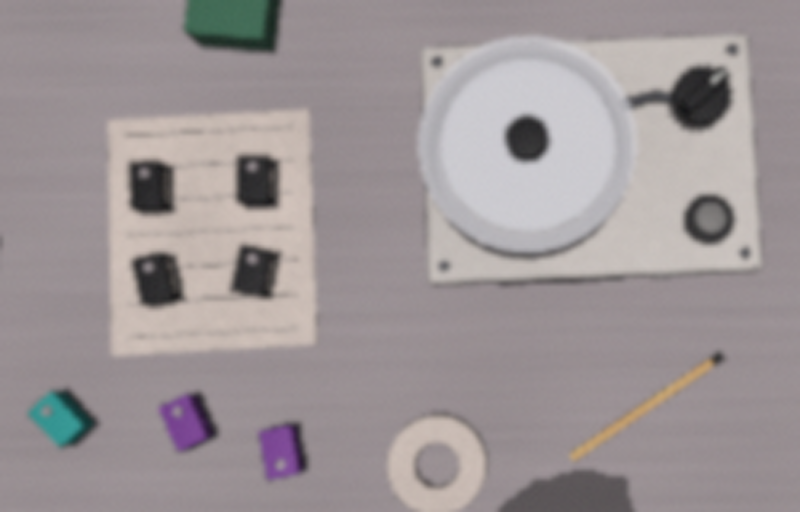

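The top view shows four cartridges on the sheet (left), with the lidded chamber at (0.558, 0.058), the mat at (0.509, -0.328), the cap at (0.600, -0.089) and the button at (0.500, -0.096). The measured heights match the given sizes. I'm moving to the knob.

>>> play_rows:
  deltas:
    - [[0.03,0.055,0.0],-0.08]
    - [[0.06,0.11,0.0],-0.16]
    - [[0.09,0.165,0.0],-0.24]
    - [[0.12,0.22,0.0],-0.328]
    - [[0.15,0.27,0.0],-0.328]
  grip: 1

```text
time: 1.32
tool_pos: [0.3519, -0.3199, 0.2316]
tool_rot: [0.0, 1.0, -0.0, 0.0]
contact_force: [0.7, 0.1, -0.3]
gripper_width: 0.996
```

>>> play_rows:
  deltas:
    - [[0.03,0.055,0.0],0]
    - [[0.06,0.11,0.0],0]
    - [[0.09,0.165,0.0],0]
    - [[0.12,0.22,0.0],0]
    - [[0.15,0.27,0.0],0]

```text
time: 1.95
tool_pos: [0.502, -0.0496, 0.2318]
tool_rot: [0.0, 1.0, 0.0, 0.001]
contact_force: [0.4, -0.2, 1.1]
gripper_width: 0.999
```

>>> play_rows:
  deltas:
    - [[0.03,0.055,0.0],0]
    - [[0.057,0.109,0.0],0]
    - [[0.057,0.109,0.0],0]

```text
time: 2.33
tool_pos: [0.559, 0.0607, 0.2311]
tool_rot: [-0.0, 1.0, 0.003, -0.0]
contact_force: [0.5, -0.8, 0.1]
gripper_width: 0.999
```

```bash
python3 - <<'E'
from h import *
s=status.state();print(s['time'],s['tool_pos'],s['tool_rot'],s['contact_force'])
p,d=grab_frame("wrist");cv2.imwrite("pics/w1.png",p)
p,d=grab_frame("scene");cv2.imwrite("pics/s1.png",p)
E
```

```text
2.325 [0.5590283  0.06069129 0.2310922 ] [-2.92445224e-04  9.99996453e-01  2.64410108e-03 -1.32915405e-04] [ 0.54683876 -0.81963599  0.0998972 ]
```

View pics/w1.png

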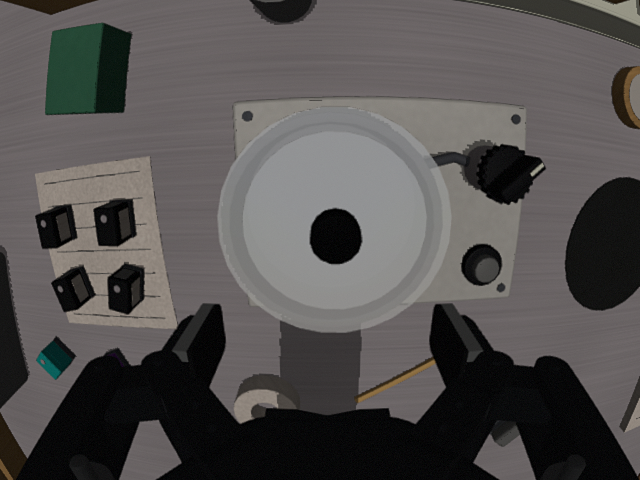

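>>> play_rows:
  deltas:
    - [[0,0.001,-0.04],0]
    - [[0,0.001,-0.08],0]
    - [[0,0.001,-0.11],0]
    - [[0,0.001,-0.12],0]
    - [[0,0.001,-0.12],0]

```text
time: 3.05
tool_pos: [0.558, 0.0574, 0.1114]
tool_rot: [0.0, 1.0, -0.001, -0.0]
contact_force: [1.1, -0.4, -0.3]
gripper_width: 0.997
```

```bash
python3 - <<'E'
from h import *
s=status.state();print(s['time'],s['tool_pos'],s['tool_rot'],s['contact_force'])
p,d=grab_frame("wrist");cv2.imwrite("pics/w2.png",p)
E
```

```text
3.05 [0.55803495 0.05741337 0.11142195] [ 3.93940529e-05  9.99999670e-01 -7.94058834e-04 -1.66551734e-04] [ 1.05222818 -0.39191575 -0.32778644]
```

View pics/w2.png

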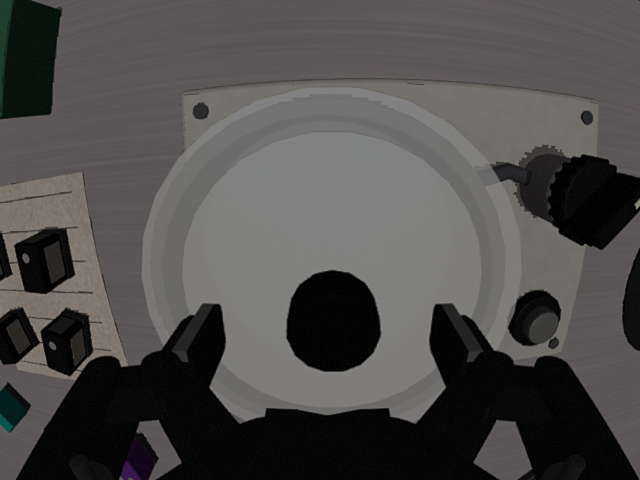

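The knob is centred between the pads, so I'm closing.

>>> play_rows:
  deltas:
    - [[0,0,0],0]
    - [[0,0,0],0]
    - [[0,0,0],0]
    - [[0,0,0],0]
    - [[0,0,0],0]
  grip: -1

```text
time: 3.72
tool_pos: [0.5591, 0.0581, 0.1127]
tool_rot: [0.0, 1.0, -0.0, 0.001]
contact_force: [-0.4, -0.7, 6.2]
gripper_width: 0.399
```

>>> play_rows:
  deltas:
    - [[0,0,0.005],0]
    - [[0,0,0.02],0]
    - [[0,0,0.04],0]
    - [[0,0,0.06],0]
    - [[0,0,0.07],0]

```text
time: 4.35
tool_pos: [0.5593, 0.0583, 0.1842]
tool_rot: [0.0, 1.0, -0.0, 0.002]
contact_force: [-0.0, -0.9, -2.4]
gripper_width: 0.396
```

```bash
python3 - <<'E'
from h import *
s=status.state();print(s['time'],s['tool_pos'],s['tool_rot'],s['contact_force'])
p,d=grab_frame("scene");cv2.imwrite("pics/s2.png",p)
p,d=grab_frame("wrist");cv2.imwrite("pics/w3.png",p)
E
```

```text
4.35 [0.55930505 0.05828471 0.1841718 ] [ 2.84116787e-05  9.99998257e-01 -9.43710550e-05  1.86426884e-03] [-0.04699556 -0.87939014 -2.42951374]
```

View pics/s2.png

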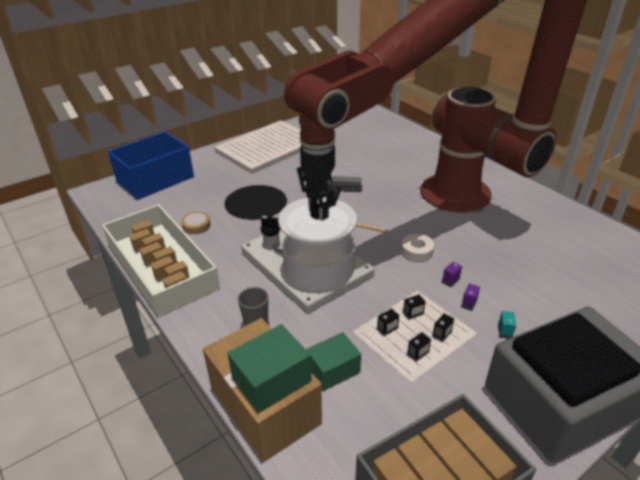

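The lid is held and clear of the chamber. I'm carrying it over to the mat.

>>> play_rows:
  deltas:
    - [[-0.005,-0.03,0],0]
    - [[-0.01,-0.08,0],0]
    - [[-0.018,-0.13,0],0]
    - [[-0.025,-0.18,0],0]
    - [[-0.03,-0.23,0],0]

```text
time: 5.08
tool_pos: [0.5273, -0.173, 0.1805]
tool_rot: [-0.0, 1.0, -0.0, -0.001]
contact_force: [0.6, -0.7, -3.3]
gripper_width: 0.396
```

>>> play_rows:
  deltas:
    - [[-0.008,-0.05,0],0]
    - [[-0.014,-0.1,0],0]
    - [[-0.018,-0.14,0],0]
    - [[-0.019,-0.156,0],0]
    - [[-0.019,-0.156,0],0]

```text
time: 5.7
tool_pos: [0.5089, -0.3278, 0.1805]
tool_rot: [-0.001, 1.0, -0.001, -0.0]
contact_force: [0.5, 0.2, -3.5]
gripper_width: 0.4
```

```bash
python3 - <<'E'
from h import *
s=status.state();print(s['time'],s['tool_pos'],s['tool_rot'],s['contact_force'])
p,d=grab_frame("top");cv2.imwrite("pics/t2.png",p);np.save("top2.npy",d)
C=cloud("top",d);X,Y,Z=C[...,0],C[...,1],C[...,2]
# chamber rim
m=(Z>0.092)&(Z<0.108)&(abs(X-.558)<.12)&(Y>-.04)&(Y<.17);print(m.sum(),cv2.minEnclosingCircle(np.float32(C[m][:,:2])))
m=(Z>0.025)&(Z<0.045)&((X-.558)**2+(Y-.058)**2<.08**2);print(m.sum(),np.median(C[m],0))
cv2.imwrite("pics/t2z.png",cv2.resize(p[150:310,230:500],None,fx=2.9,fy=2.9,interpolation=cv2.INTER_CUBIC))
E
```

```text
5.7 [ 0.50887226 -0.32783364  0.18054725] [-7.27367431e-04  9.99999347e-01 -7.61138632e-04 -4.45270361e-04] [ 0.46779645  0.15101171 -3.45716746]
640 ((0.5563441514968872, 0.05934913083910942), 0.08802934736013412)
2475 [0.55943638 0.05927565 0.03508009]
```

View pics/t2z.png

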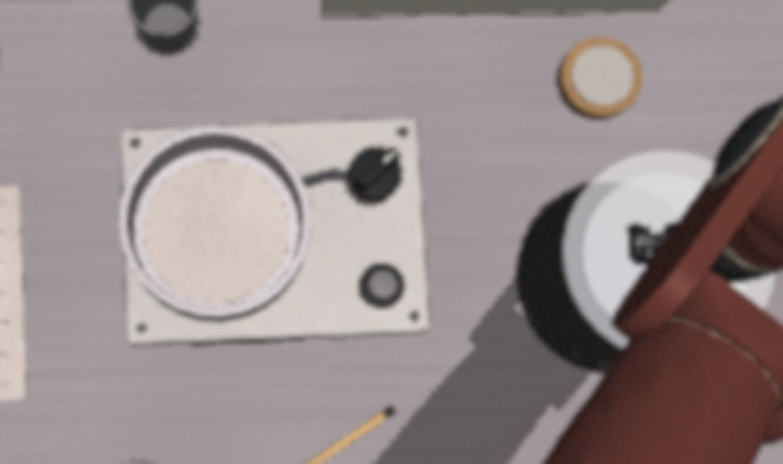

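The chamber is empty, with its centre at (0.5565, 0.059) and radius 88 mm. The lid is over the mat, so I'm lowering it.

>>> play_rows:
  deltas:
    - [[0,0,-0.04],0]
    - [[0,0,-0.08],0]
    - [[0,0,-0.12],0]
    - [[0,0,-0.145],0]
    - [[0,0,-0.153],0]

```text
time: 6.38
tool_pos: [0.5083, -0.325, 0.026]
tool_rot: [-0.002, 1.0, 0.001, -0.002]
contact_force: [1.1, -0.5, -3.3]
gripper_width: 0.4
```

>>> play_rows:
  deltas:
    - [[0,0,-0.002],0]
    - [[0,0,-0.004],0]
    - [[0,0,-0.005],0]
    - [[0,0,-0.005],0]

```text
time: 6.88
tool_pos: [0.5096, -0.328, 0.024]
tool_rot: [0.0, 1.0, -0.0, 0.0]
contact_force: [-0.5, -0.5, -2.8]
gripper_width: 0.405
```

>>> play_rows:
  deltas:
    - [[0,0,-0.001],0]
    - [[0,0,-0.002],0]
    - [[0,0,-0.002],0]

```text
time: 7.25
tool_pos: [0.5095, -0.328, 0.0237]
tool_rot: [0.0, 1.0, -0.0, -0.0]
contact_force: [-5.7, 5.1, 10.2]
gripper_width: 0.405
```

Contact. Now I'll release and rise.

>>> play_rows:
  deltas:
    - [[0,0,0.001],0]
    - [[0,0,0.001],0]
    - [[0,0,0.001],0]
    - [[0,0,0.001],0]
  grip: 1

```text
time: 7.75
tool_pos: [0.5092, -0.3277, 0.0222]
tool_rot: [-0.0, 1.0, -0.0, -0.0]
contact_force: [0.1, 0.0, 0.2]
gripper_width: 1.003
```

>>> play_rows:
  deltas:
    - [[0,0,0.03],0]
    - [[0,0,0.08],0]
    - [[0,0,0.13],0]
    - [[0,0.05,0.16],0]
    - [[0,0.11,0.16],0]

```text
time: 8.38
tool_pos: [0.5111, -0.2184, 0.1866]
tool_rot: [0.002, 1.0, -0.001, 0.003]
contact_force: [-0.1, 0.1, -0.6]
gripper_width: 1.0
```

>>> play_rows:
  deltas:
    - [[0,0.06,0],0]
    - [[0,0.12,0],0]
    - [[0,0.18,0],0]
    - [[0,0.24,0],0]
    - [[0,0.3,0],0]
  grip: 0.5

```text
time: 9.0
tool_pos: [0.509, 0.0842, 0.1825]
tool_rot: [-0.0, 1.0, -0.0, 0.0]
contact_force: [1.1, 0.1, 0.4]
gripper_width: 0.747
```

```bash
cat > carts.py <<'E'
from h import *
s=status.state();print(s['time'],s['tool_pos'],s['gripper_width'])
import sys
p,d=grab_frame("top");cv2.imwrite(f"pics/{sys.argv[1]}.png",p)
C=cloud("top",d);X,Y,Z=C[...,0],C[...,1],C[...,2]
m=(p.max(2)<90)&(Z>0.02)&(Z<0.06)&(abs(X-.49)<.22)&(abs(Y-.36)<.2)
m=(Z>0.034)&(Z<0.05)&(abs(X-.49)<.22)&(abs(Y-.36)<.2)
n,l,st,c=cv2.connectedComponentsWithStats(m.astype(np.uint8))
for i in range(1,n):
    if 60<st[i,4]<400:
        q=C[l==i]; print("cart",c[i].round(),st[i,4],np.median(q[:,2]).round(3),np.median(p[l==i],0),cv2.minAreaRect(np.float32(q[:,:2]*1000)))
m=(Z>0.072)&(Z<0.085)&(np.hypot(X-.557,Y-.059)<.078)
n,l,st,c=cv2.connectedComponentsWithStats(m.astype(np.uint8))
for i in range(1,n):
    if 30<st[i,4]:
        q=C[l==i]; print("in chamber",st[i,4],np.median(q[:,2]).round(3),cv2.minAreaRect(np.float32(q[:,:2]*1000)))
m=(Z>0.027)&(Z<.055)&(np.hypot(X-.509,Y+.328)<.1);print("knob mat",m.sum(),np.median(C[m],0) if m.any() else 0)
m=(Z>0.009)&(Z<.03)&(np.hypot(X-.509,Y+.328)<.12);print("lid",m.sum(),cv2.minEnclosingCircle(np.float32(C[m][:,:2])) if m.any() else 0,np.median(Z[m]))
E
python3 carts.py t3
```

```text
9.0 [0.50896406 0.08419722 0.18245951] 0.7465511324452431
cart [218. 236.] 162 0.044 [49. 49. 50.] ((540.6304321289062, 295.7417297363281), (29.109821319580078, 39.04454803466797), 88.81388854980469)
cart [185. 238.] 165 0.044 [46. 44. 46.] ((537.7258911132812, 387.1156005859375), (42.096290588378906, 27.65337562561035), 1.8570588827133179)
cart [127. 284.] 155 0.042 [42. 42. 44.] ((410.8525695800781, 542.2442016601562), (8.80220890045166, 174.1235809326172), 80.74703979492188)
cart [218. 264.] 166 0.044 [54.  53.5 56.5] ((462.1435546875, 295.7890625), (29.011568069458008, 41.553932189941406), 78.00013732910156)
cart [187. 267.] 171 0.044 [49. 48. 49.] ((457.06634521484375, 380.3035583496094), (42.57722473144531, 29.639659881591797), 14.338655471801758)
cart [157. 311.] 184 0.044 [142.  143.   55.5] ((339.6747131347656, 458.3244934082031), (42.95433044433594, 28.170045852661133), 45.33289337158203)
cart [197. 312.] 183 0.044 [142.  70. 121.] ((335.35662841796875, 351.13897705078125), (42.292694091796875, 28.655805587768555), 25.873729705810547)
cart [226. 321.] 174 0.045 [145.5  74.  124. ] ((309.21502685546875, 270.83795166015625), (42.44459533691406, 28.973312377929688), 9.454805374145508)
knob mat 157 [ 0.50723136 -0.3224708   0.04894788]
lid 3060 ((0.5024044513702393, -0.3271600902080536), 0.09562713652849197) 0.019611551726926635
```

View pics/t3.png

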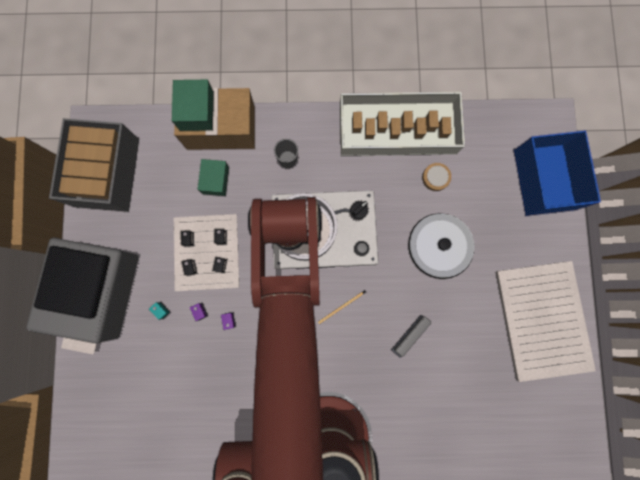

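The lid lies flat on the mat, with its knob top at 0.049 m. Next is the first cartridge at (0.541, 0.296).

>>> play_rows:
  deltas:
    - [[0.01,0.055,0],0]
    - [[0.02,0.11,0],0]
    - [[0.032,0.165,0],0]
    - [[0.032,0.214,-0.02],-0.03]
    - [[0.032,0.214,-0.07],-0.03]
  grip: 0.5

```text
time: 9.68
tool_pos: [0.5435, 0.3003, 0.115]
tool_rot: [-0.002, 1.0, -0.013, 0.004]
contact_force: [0.1, -0.2, -0.7]
gripper_width: 0.751
```

>>> play_rows:
  deltas:
    - [[0,0,-0.04],0]
    - [[0,0,-0.07],0]
    - [[0,0,-0.09],0]
    - [[0,0,-0.096],0]
    - [[0,0,-0.096],0]

```text
time: 10.3
tool_pos: [0.5418, 0.2964, 0.0169]
tool_rot: [-0.0, 1.0, -0.015, 0.0]
contact_force: [0.1, 0.7, 0.3]
gripper_width: 0.751
```

>>> play_rows:
  deltas:
    - [[0,0,0],0]
    - [[0,0,0],0]
    - [[0,0,0],0]
    - [[0,0,0],0]
  grip: -1

```text
time: 10.8
tool_pos: [0.5424, 0.2967, 0.0179]
tool_rot: [-0.0, 1.0, -0.015, 0.001]
contact_force: [-0.1, 0.4, 6.0]
gripper_width: 0.315
```

>>> play_rows:
  deltas:
    - [[0,0,0.02],0]
    - [[0,0,0.06],0]
    - [[0,0,0.1],0]
    - [[0,0,0.12],0]
    - [[0,0,0.12],0]

```text
time: 11.42
tool_pos: [0.5421, 0.2967, 0.1383]
tool_rot: [-0.001, 1.0, -0.015, 0.002]
contact_force: [0.2, 0.0, -1.3]
gripper_width: 0.317
```

```bash
python3 - <<'E'
from h import *
s=status.state();print(s['time'],s['tool_pos'],s['tool_rot'],s['contact_force'])
p,d=grab_frame("wrist");cv2.imwrite("pics/w4.png",p)
E
```

```text
11.425 [0.54214106 0.2966824  0.13829545] [-6.95206465e-04  9.99884549e-01 -1.50912712e-02  1.63045563e-03] [ 0.20584867  0.00691847 -1.27356886]
```

View pics/w4.png

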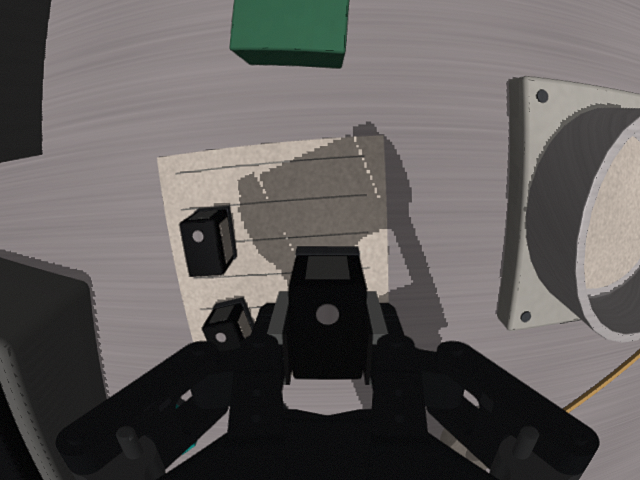

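The cartridge is held squarely. Before entering the chamber I'll measure how far the linkage bulges out.

```bash
python3 - <<'E'
from h import *
P=camera_params("wrist");s=status.state()
p,d=grab_frame("wrist")
K=np.array(P["mtx"]);T=np.array(P["world_from_camera"])
v,u=np.mgrid[:480,:640].astype(float)
x=(u-K[0,2])/K[0,0];y=(v-K[1,2])/K[1,1];r=np.hypot(x,y)+1e-9
t=np.tan(np.minimum(r,1.5))/r
W=np.stack([x*t*d,-y*t*d,-d,np.ones_like(d)],-1)@T.T
W=W[...,:3]-s['tool_pos']
m=(d>0)&(W[...,2]>-0.01)&(W[...,2]<.13)&(abs(W[...,1])<.12)&(abs(W[...,0])<.1)
for z in np.arange(-.01,.13,.01):
    q=W[m&(W[...,2]>=z)&(W[...,2]<z+.01)]
    if len(q)>5: print(round(z,3),len(q),np.percentile(q[:,1],[1,99]).round(3),np.percentile(q[:,0],[1,99]).round(3))
E
```

```text
-0.01 498 [-0.015  0.013] [0.021 0.023]
0.0 814 [-0.026  0.024] [0.005 0.023]
0.01 1360 [-0.027  0.026] [0.005 0.023]
0.02 8491 [-0.025  0.024] [-0.018  0.023]
0.03 1531 [-0.026  0.025] [-0.012  0.011]
0.04 2302 [-0.044  0.042] [-0.008  0.013]
0.05 7533 [-0.048  0.047] [-0.012  0.014]
0.06 4935 [-0.053  0.052] [-0.013  0.017]
0.07 9863 [-0.057  0.055] [-0.013  0.017]
0.08 11577 [-0.061  0.06 ] [-0.005  0.017]
0.09 15460 [-0.064  0.062] [0.   0.02]
0.1 2159 [-0.061  0.06 ] [0.001 0.02 ]
```

The linkage is about ±46 mm wide at rim height, so a 2x2 layout would be tight against the wall. I'll use a diamond layout instead: slots at ±25 mm in y and ±48 mm in x from the centre, jaws along y.

>>> play_rows:
  deltas:
    - [[0,-0.01,0.02],0.03]
    - [[0.005,-0.06,0.02],0.03]
    - [[0.01,-0.11,0.02],0.03]
    - [[0.016,-0.16,0.02],0.03]
    - [[0.016,-0.205,0.02],0.03]

```text
time: 12.15
tool_pos: [0.5559, 0.0895, 0.1536]
tool_rot: [0.0, 1.0, -0.0, -0.002]
contact_force: [0.2, -0.5, -1.3]
gripper_width: 0.318
```

>>> play_rows:
  deltas:
    - [[0,-0.007,0],0]
    - [[0,-0.007,0],0]
    - [[0,-0.007,-0.03],0]
    - [[0,-0.007,-0.06],0]
    - [[0,-0.007,-0.085],0]

```text
time: 12.78
tool_pos: [0.5562, 0.086, 0.0692]
tool_rot: [-0.0, 1.0, 0.001, -0.001]
contact_force: [-0.1, 0.2, -0.2]
gripper_width: 0.318
```

>>> play_rows:
  deltas:
    - [[0,0,-0.01],0]
    - [[0,0,-0.017],0]
    - [[0,0,-0.019],0]
    - [[0,0,-0.019],0]

```text
time: 13.28
tool_pos: [0.5578, 0.0844, 0.0531]
tool_rot: [-0.0, 1.0, -0.0, 0.001]
contact_force: [0.7, -0.4, -0.5]
gripper_width: 0.318
```

>>> play_rows:
  deltas:
    - [[0,0,-0.001],0]
    - [[0,0,-0.0015],0]
    - [[0,0,-0.0015],0]

```text
time: 13.65
tool_pos: [0.5578, 0.0842, 0.0519]
tool_rot: [-0.0, 1.0, -0.0, 0.001]
contact_force: [-2.0, 0.2, 4.6]
gripper_width: 0.317
```

>>> play_rows:
  deltas:
    - [[0,0,0],0]
    - [[0,0,0],0]
    - [[0,0,0],0]
  grip: -0.1

```text
time: 14.02
tool_pos: [0.557, 0.0843, 0.0505]
tool_rot: [-0.0, 1.0, -0.0, -0.0]
contact_force: [-1.2, 0.4, 0.1]
gripper_width: 0.448
```

>>> play_rows:
  deltas:
    - [[0,0,0.02],0]
    - [[0,0,0.06],0]
    - [[0,0,0.1],0]
    - [[0,0,0.12],0]
    - [[-0.02,0.05,0.12],0]

```text
time: 14.65
tool_pos: [0.5396, 0.1331, 0.1743]
tool_rot: [-0.0, 1.0, -0.003, 0.003]
contact_force: [0.8, 1.6, 0.4]
gripper_width: 0.45
```

```bash
python3 carts.py t4; python3 - <<'E'
from h import *
p,d=grab_frame("wrist");cv2.imwrite("pics/w5.png",p)
E
```

```text
14.65 [0.53958307 0.1330635  0.17427948] 0.4501263128551907
cart [185. 238.] 164 0.044 [46.5 45.  46. ] ((538.35693359375, 386.5242004394531), (42.45814895629883, 28.782236099243164), 0.8824858069419861)
cart [126. 286.] 147 0.042 [43. 43. 44.] ((410.870849609375, 543.2003173828125), (9.830307006835938, 174.85580444335938), 81.19251251220703)
cart [218. 265.] 159 0.045 [54. 54. 55.] ((462.2379150390625, 296.0644836425781), (28.22809410095215, 41.531986236572266), 78.45465087890625)
cart [187. 267.] 172 0.044 [50.  48.  49.5] ((456.847412109375, 380.720703125), (42.704200744628906, 29.28778076171875), 13.235770225524902)
cart [157. 311.] 185 0.044 [143. 145.  57.] ((340.08209228515625, 458.16168212890625), (42.85348129272461, 30.03032112121582), 44.052982330322266)
cart [197. 312.] 183 0.044 [144.  72. 122.] ((335.2156677246094, 351.7611083984375), (42.201534271240234, 29.18838119506836), 25.04311180114746)
cart [227. 321.] 175 0.045 [147.  76. 126.] ((309.04071044921875, 271.4548645019531), (42.25405502319336, 29.94624900817871), 11.00070858001709)
in chamber 46 0.078 ((555.6963500976562, 80.5054702758789), (13.55151081085205, 40.15745544433594), 88.72428894042969)
knob mat 152 [ 0.50729197 -0.32265792  0.04874921]
lid 3054 ((0.5078098773956299, -0.3254852890968323), 0.09059811383485794) 0.019439570472429835
```

View pics/w5.png

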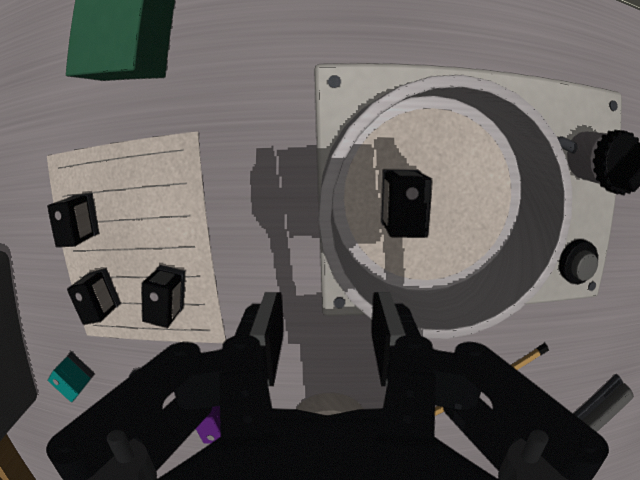

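The first cartridge stands at its slot. Next is the one at (0.538, 0.387).

>>> play_rows:
  deltas:
    - [[0,0.05,0],0]
    - [[0,0.11,0],0]
    - [[0.001,0.17,0],0]
    - [[0.001,0.23,0],0.02]
    - [[0.001,0.253,-0.03],0.02]
  grip: 0.5

```text
time: 15.38
tool_pos: [0.5396, 0.3911, 0.1434]
tool_rot: [-0.002, 1.0, 0.011, 0.003]
contact_force: [-0.0, 0.3, 0.1]
gripper_width: 0.751
```

>>> play_rows:
  deltas:
    - [[0,0,-0.03],0]
    - [[0,0,-0.07],0]
    - [[0,0,-0.105],0]
    - [[0,0,-0.121],0]
    - [[0,0,-0.121],0]

```text
time: 16.0
tool_pos: [0.5375, 0.3866, 0.0184]
tool_rot: [0.001, 1.0, 0.01, -0.001]
contact_force: [0.3, 0.4, 0.1]
gripper_width: 0.75
```

>>> play_rows:
  deltas:
    - [[0,0,0],0]
    - [[0,0,0],0]
    - [[0,0,0],0]
    - [[0,0,0],0]
  grip: -1

```text
time: 16.5
tool_pos: [0.5397, 0.3881, 0.0222]
tool_rot: [-0.001, 1.0, 0.01, 0.002]
contact_force: [-0.3, 0.5, 5.9]
gripper_width: 0.318
```

>>> play_rows:
  deltas:
    - [[0,0,0.02],0]
    - [[0,0,0.06],0]
    - [[0,0,0.1],0]
    - [[0,0,0.135],0]
    - [[0,-0.03,0.135],0]

```text
time: 17.12
tool_pos: [0.5402, 0.3594, 0.1609]
tool_rot: [-0.002, 1.0, 0.011, 0.004]
contact_force: [0.4, -1.1, 0.2]
gripper_width: 0.316
```

>>> play_rows:
  deltas:
    - [[0.0,-0.05,0.0],-0.02]
    - [[0.005,-0.11,0.0],-0.02]
    - [[0.01,-0.17,0.0],-0.02]
    - [[0.015,-0.23,0.0],-0.02]
    - [[0.019,-0.29,0.0],-0.02]

```text
time: 17.75
tool_pos: [0.557, 0.0655, 0.1558]
tool_rot: [-0.0, 1.0, 0.0, 0.001]
contact_force: [0.8, -0.5, -1.4]
gripper_width: 0.315
```

>>> play_rows:
  deltas:
    - [[0,-0.033,0],0]
    - [[0,-0.033,0],0]
    - [[0,-0.033,-0.03],0]
    - [[0,-0.033,-0.065],0]
    - [[0,-0.033,-0.085],0]

```text
time: 18.38
tool_pos: [0.5561, 0.0355, 0.0682]
tool_rot: [-0.0, 1.0, 0.001, -0.001]
contact_force: [-0.3, -0.1, -0.4]
gripper_width: 0.313
```

>>> play_rows:
  deltas:
    - [[0,0,-0.008],0]
    - [[0,0,-0.014],0]
    - [[0,0,-0.016],0]
    - [[0,0,-0.017],0]
    - [[0,0,-0.017],0]

```text
time: 19.0
tool_pos: [0.5583, 0.0345, 0.0561]
tool_rot: [-0.0, 1.0, -0.0, 0.001]
contact_force: [-6.7, 0.9, 11.3]
gripper_width: 0.316
```

>>> play_rows:
  deltas:
    - [[0,0,0.002],0]
    - [[0,0,0.002],0]

```text
time: 19.25
tool_pos: [0.5584, 0.0343, 0.0562]
tool_rot: [0.0, 1.0, -0.0, 0.001]
contact_force: [-0.8, -0.5, 3.8]
gripper_width: 0.316
```

>>> play_rows:
  deltas:
    - [[0,0,0],0]
    - [[0,0,0],0]
    - [[0,0,0],0]
  grip: -0.1

```text
time: 19.62
tool_pos: [0.557, 0.0343, 0.0545]
tool_rot: [-0.0, 1.0, -0.0, -0.0]
contact_force: [0.1, 0.0, 0.5]
gripper_width: 0.448
```

>>> play_rows:
  deltas:
    - [[0,0,0.02],0]
    - [[0,0,0.06],0]
    - [[0,0,0.1],0]
    - [[0,0,0.12],0]
    - [[-0.02,0.05,0.12],0]

```text
time: 20.25
tool_pos: [0.5395, 0.0829, 0.1783]
tool_rot: [0.0, 1.0, -0.002, 0.003]
contact_force: [1.0, 0.1, -1.1]
gripper_width: 0.447
```

```bash
python3 carts.py t5|grep -v lid; python3 - <<'E'
from h import *
p,d=grab_frame("wrist");cv2.imwrite("pics/w6.png",p)
E
```

```text
20.25 [0.53948713 0.08294863 0.17826926] 0.44718411361054905
cart [126. 286.] 159 0.042 [43. 43. 44.] ((408.19659423828125, 543.33447265625), (9.53554916381836, 180.007080078125), 80.99081420898438)
cart [218. 265.] 161 0.044 [54. 53. 55.] ((462.1375427246094, 295.7080993652344), (28.244983673095703, 41.51622009277344), 77.6135025024414)
cart [187. 267.] 174 0.044 [49.  47.5 49. ] ((457.0847473144531, 379.82562255859375), (42.85747146606445, 29.70224380493164), 10.42162799835205)
cart [157. 311.] 184 0.044 [142.  143.5  55.5] ((339.5372619628906, 458.55682373046875), (41.61044692993164, 29.452669143676758), 43.29574966430664)
cart [196. 312.] 178 0.045 [143.  72. 121.] ((335.2703552246094, 351.44342041015625), (42.267398834228516, 28.36920166015625), 24.52837371826172)
cart [227. 321.] 177 0.045 [146.  75. 125.] ((309.10833740234375, 271.0831604003906), (42.205116271972656, 29.139083862304688), 11.39199161529541)
knob mat 154 [ 0.50748104 -0.32239094  0.04902371]
```

View pics/w6.png

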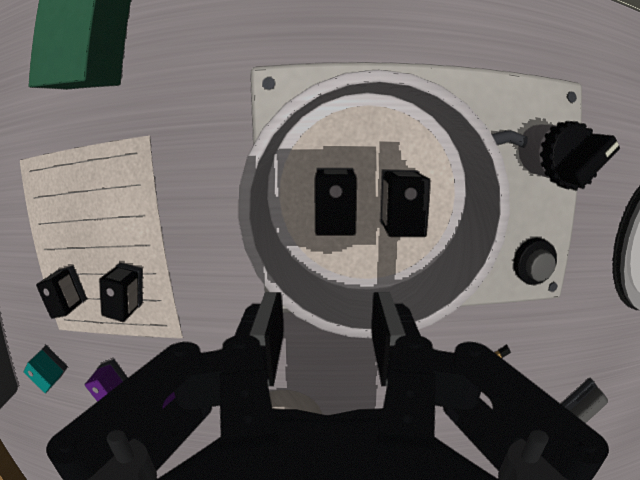

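Two cartridges are standing in the chamber. Next is the third at (0.462, 0.296), yaw -0.2.

>>> play_rows:
  deltas:
    - [[-0.015,0.05,0],-0.05]
    - [[-0.03,0.1,0],-0.1]
    - [[-0.05,0.15,0],-0.2]
    - [[-0.075,0.2,0],-0.2]
    - [[-0.075,0.212,-0.03],-0.2]
  grip: 0.5

```text
time: 20.98
tool_pos: [0.4626, 0.2993, 0.1471]
tool_rot: [-0.001, 0.995, -0.098, 0.002]
contact_force: [0.8, 0.1, -0.2]
gripper_width: 0.749
```

>>> play_rows:
  deltas:
    - [[0,0,-0.03],0]
    - [[0,0,-0.07],0]
    - [[0,0,-0.11],0]
    - [[0,0,-0.124],0]
    - [[0,0,-0.124],0]

```text
time: 21.6
tool_pos: [0.4618, 0.2958, 0.0201]
tool_rot: [0.001, 0.995, -0.1, -0.001]
contact_force: [-0.1, 0.9, 0.1]
gripper_width: 0.748
```

>>> play_rows:
  deltas:
    - [[0,0,0],0]
    - [[0,0,0],0]
    - [[0,0,0],0]
    - [[0,0,0],0]
  grip: -1

```text
time: 22.1
tool_pos: [0.4638, 0.297, 0.023]
tool_rot: [-0.001, 0.995, -0.1, 0.002]
contact_force: [-0.1, -0.2, 7.6]
gripper_width: 0.313
```

>>> play_rows:
  deltas:
    - [[0,0,0.02],0]
    - [[0,0,0.06],0]
    - [[0,0,0.1],0]
    - [[0,0,0.135],0.1]
    - [[0.02,-0.02,0.135],0.2]

```text
time: 22.72
tool_pos: [0.4838, 0.2779, 0.1613]
tool_rot: [-0.002, 1.0, 0.003, 0.004]
contact_force: [0.5, -0.0, -0.9]
gripper_width: 0.314
```

>>> play_rows:
  deltas:
    - [[0.025,-0.045,0.0],0]
    - [[0.05,-0.09,0.0],0]
    - [[0.075,-0.135,0.0],0]
    - [[0.1,-0.18,0.0],0]
    - [[0.123,-0.21,0.0],0]

```text
time: 23.35
tool_pos: [0.6057, 0.0643, 0.1568]
tool_rot: [0.0, 1.0, -0.001, 0.0]
contact_force: [0.0, -0.3, 0.1]
gripper_width: 0.323
```

>>> play_rows:
  deltas:
    - [[0,-0.007,0],0]
    - [[0,-0.007,0],0]
    - [[0,-0.007,0],0]

```text
time: 23.72
tool_pos: [0.6045, 0.0603, 0.1559]
tool_rot: [-0.0, 1.0, 0.0, -0.0]
contact_force: [0.5, 0.1, -0.8]
gripper_width: 0.312
```

```bash
python3 - <<'E'
from h import *
s=status.state();print(s['time'],s['tool_pos'],s['tool_rot'],s['contact_force'])
p,d=grab_frame("wrist");cv2.imwrite("pics/w7.png",p)
E
```

```text
23.725 [0.60453785 0.06033002 0.15593698] [-1.73550940e-04  9.99999849e-01  4.97809227e-04 -1.54060847e-04] [ 0.46388705  0.06301053 -0.8165322 ]
```

View pics/w7.png

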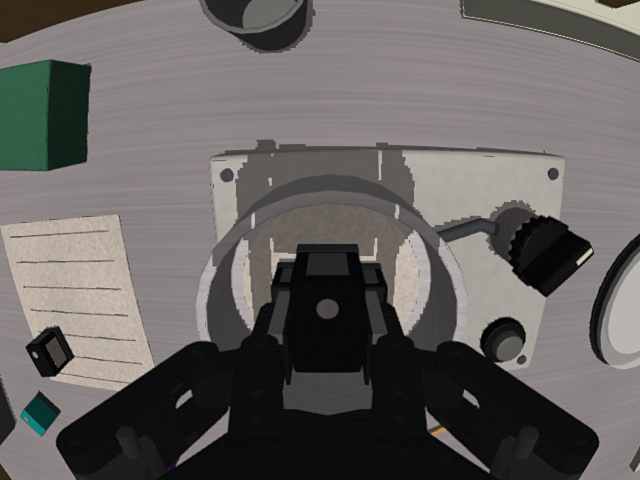

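>>> play_rows:
  deltas:
    - [[0,0,-0.03],0]
    - [[0,0,-0.06],0]
    - [[0,0,-0.08],0]
    - [[0,0,-0.09],0]
    - [[0,0,-0.096],0]

```text
time: 24.4
tool_pos: [0.6055, 0.0595, 0.0599]
tool_rot: [-0.0, 1.0, 0.0, 0.0]
contact_force: [-0.6, -0.0, -1.3]
gripper_width: 0.313
```

>>> play_rows:
  deltas:
    - [[0,0,-0.003],0]
    - [[0,0,-0.005],0]
    - [[0,0,-0.005],0]

```text
time: 24.78
tool_pos: [0.6061, 0.0593, 0.057]
tool_rot: [-0.0, 1.0, -0.0, 0.001]
contact_force: [-3.8, -0.5, 4.9]
gripper_width: 0.313
```

Seated on the floor, so I'm releasing.

>>> play_rows:
  deltas:
    - [[0,0,0],0]
    - [[0,0,0],0]
    - [[0,0,0],0]
  grip: -0.1

```text
time: 25.15
tool_pos: [0.6053, 0.0593, 0.0548]
tool_rot: [-0.0, 1.0, -0.0, 0.0]
contact_force: [-0.6, -0.1, -0.7]
gripper_width: 0.452
```

>>> play_rows:
  deltas:
    - [[0,0,0.02],0]
    - [[0,0,0.06],0]
    - [[0,0,0.1],0]
    - [[0,0,0.12],0]
    - [[-0.05,0.03,0.12],0]

```text
time: 25.78
tool_pos: [0.558, 0.0884, 0.1783]
tool_rot: [-0.0, 1.0, -0.002, 0.003]
contact_force: [-0.1, 1.0, -0.3]
gripper_width: 0.455
```

```bash
python3 carts.py t6|grep -v lid; python3 - <<'E'
from h import *
p,d=grab_frame("wrist");cv2.imwrite("pics/w8.png",p)
E
```

```text
25.775 [0.55798727 0.08839496 0.17825429] 0.4553357960347559
cart [126. 285.] 166 0.042 [43. 43. 44.] ((411.22552490234375, 543.2551879882812), (11.235347747802734, 174.42160034179688), 81.38165283203125)
cart [187. 267.] 169 0.044 [49. 48. 49.] ((456.83526611328125, 380.3725891113281), (42.05439758300781, 28.813730239868164), 13.86235523223877)
cart [157. 311.] 181 0.044 [143. 144.  56.] ((339.38458251953125, 458.60723876953125), (41.78623580932617, 29.87539291381836), 45.12405776977539)
cart [197. 312.] 184 0.044 [143.  71. 121.] ((335.510986328125, 351.5937194824219), (42.69257354736328, 28.795684814453125), 24.20451545715332)
cart [227. 321.] 176 0.045 [146.  75. 125.] ((309.10009765625, 271.1509094238281), (42.26423645019531, 29.89149284362793), 11.119359970092773)
in chamber 44 0.079 ((555.7578735351562, 25.61766815185547), (5.417848110198975, 39.408103942871094), 88.99137115478516)
in chamber 83 0.078 ((549.1585083007812, 86.0477294921875), (24.356904983520508, 27.183151245117188), 89.07109832763672)
knob mat 151 [ 0.50735504 -0.32267382  0.04915077]
```

View pics/w8.png

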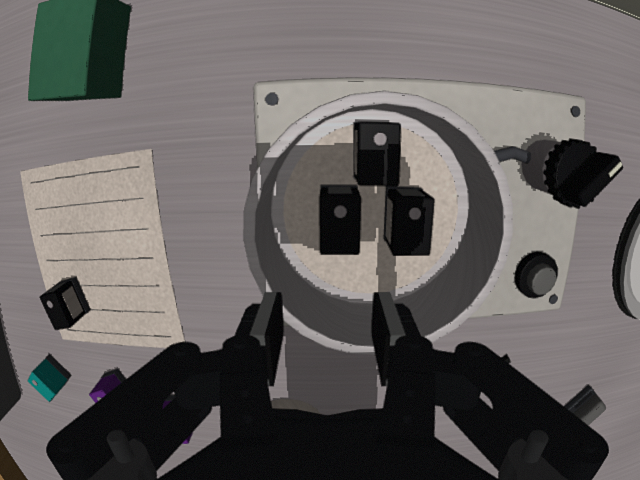

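Three are in and the knock hasn't touched them. Next is the last cartridge at (0.457, 0.380), yaw +0.24.

>>> play_rows:
  deltas:
    - [[-0.02,0.055,0],0.05]
    - [[-0.04,0.11,0],0.1]
    - [[-0.06,0.165,0],0.2]
    - [[-0.08,0.22,0],0.24]
    - [[-0.098,0.275,0],0.24]
  grip: 0.5

```text
time: 26.5
tool_pos: [0.4566, 0.3659, 0.1748]
tool_rot: [0.0, 0.993, 0.12, 0.0]
contact_force: [-0.1, -0.1, -0.2]
gripper_width: 0.748
```

>>> play_rows:
  deltas:
    - [[0,0.016,-0.02],0]
    - [[0,0.016,-0.07],0]
    - [[0,0.016,-0.12],0]
    - [[0,0.016,-0.154],0]
    - [[0,0.016,-0.154],0]

```text
time: 27.12
tool_pos: [0.4548, 0.3785, 0.017]
tool_rot: [0.002, 0.993, 0.12, -0.004]
contact_force: [0.0, -0.1, -0.3]
gripper_width: 0.752
```

>>> play_rows:
  deltas:
    - [[0,0,0],0]
    - [[0,0,0],0]
    - [[0,0,0],0]
    - [[0,0,0],0]
  grip: -1

```text
time: 27.62
tool_pos: [0.4591, 0.3814, 0.0236]
tool_rot: [-0.001, 0.993, 0.12, 0.002]
contact_force: [-0.2, 0.4, 6.1]
gripper_width: 0.318
```

>>> play_rows:
  deltas:
    - [[0,0,0.02],0]
    - [[0,0,0.06],0]
    - [[0,0,0.1],0]
    - [[0,0,0.135],-0.12]
    - [[0.02,-0.03,0.135],-0.24]

```text
time: 28.25
tool_pos: [0.4787, 0.3525, 0.1618]
tool_rot: [-0.002, 1.0, -0.0, 0.004]
contact_force: [0.7, -0.5, -1.2]
gripper_width: 0.317
```

>>> play_rows:
  deltas:
    - [[0.006,-0.055,0.0],0]
    - [[0.012,-0.11,0.0],0]
    - [[0.018,-0.165,0.0],0]
    - [[0.024,-0.22,0.0],0]
    - [[0.03,-0.275,0.0],0]

```text
time: 28.88
tool_pos: [0.5071, 0.0736, 0.1571]
tool_rot: [-0.0, 1.0, 0.0, 0.001]
contact_force: [1.3, 0.5, -0.6]
gripper_width: 0.315
```

>>> play_rows:
  deltas:
    - [[0,-0.016,0],0]
    - [[0,-0.016,0],0]
    - [[0,-0.016,0],0]

```text
time: 29.25
tool_pos: [0.5071, 0.0605, 0.156]
tool_rot: [-0.0, 1.0, 0.001, 0.0]
contact_force: [-0.0, 0.3, 0.4]
gripper_width: 0.316
```

```bash
python3 - <<'E'
from h import *
P=camera_params("wrist");s=status.state();print(s['time'],s['tool_pos'])
p,d=grab_frame("wrist");cv2.imwrite("pics/w9.png",p)
K=np.array(P["mtx"]);T=np.array(P["world_from_camera"])
v,u=np.mgrid[:480,:640].astype(float)
x=(u-K[0,2])/K[0,0];y=(v-K[1,2])/K[1,1];r=np.hypot(x,y)+1e-9
t=np.tan(np.minimum(r,1.5))/r
W=(np.stack([x*t*d,-y*t*d,-d,np.ones_like(d)],-1)@T.T)[...,:3]
z=W[...,2]
m=(z>.07)&(z<.085)&(np.hypot(W[...,0]-.557,W[...,1]-.059)<.075)
n,l,st,c=cv2.connectedComponentsWithStats(m.astype(np.uint8))
for i in range(1,n):
    if st[i,4]>80: q=W[l==i];print(st[i,4],np.median(q[:,2]),cv2.minAreaRect(np.float32(q[:,:2]*1000)),q.min(0),q.max(0))
q=W[(abs(W[...,1]-s['tool_pos'][1])<.009)&(z>s['tool_pos'][2]+.01)&(z<s['tool_pos'][2]+.03)]-s['tool_pos'];print("held",np.percentile(q,[2,98],axis=0))
E
```

```text
29.25 [0.50707879 0.0604748  0.15603788]
3268 0.07822240289751585 ((606.990234375, 58.90577697753906), (41.464561462402344, 27.710010528564453), 0.1868726909160614) [0.58626464 0.0449934  0.07444616] [0.62768918 0.07273101 0.08090655]
3210 0.07815995148768298 ((559.373779296875, 83.9974136352539), (28.336301803588867, 42.157100677490234), 89.76570892333984) [0.53827018 0.06982164 0.07056792] [0.58042818 0.09820289 0.08069967]
3152 0.07815588820462277 ((558.7579956054688, 33.936641693115234), (28.68267822265625, 41.84537887573242), 89.77243041992188) [0.53787185 0.01953316 0.07005677] [0.57972768 0.04821676 0.08052202]
held [[-0.01988144 -0.00861939  0.01204883]
 [ 0.02041892  0.00863423  0.02175083]]
```

View pics/w9.png

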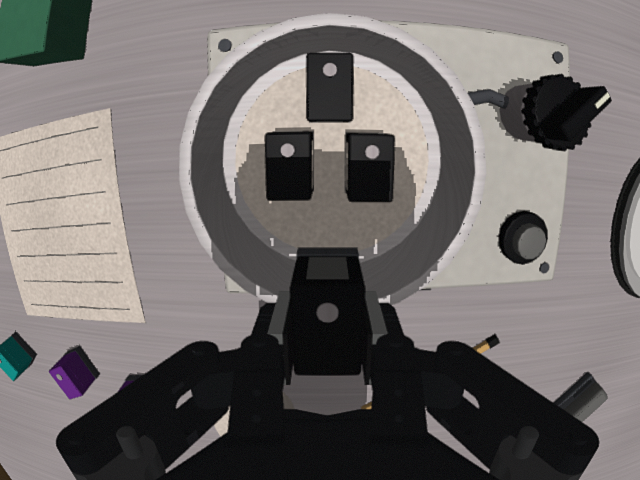

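All clearances check out, with the held cartridge about 10 mm from its neighbours. Lowering it.

>>> play_rows:
  deltas:
    - [[0,0,-0.03],0]
    - [[0,0,-0.06],0]
    - [[0,0,-0.08],0]
    - [[0,0,-0.09],0]
    - [[0,0,-0.096],0]

```text
time: 29.92
tool_pos: [0.5073, 0.0601, 0.0596]
tool_rot: [-0.0, 1.0, 0.001, 0.0]
contact_force: [0.6, 0.6, -1.1]
gripper_width: 0.309
```

>>> play_rows:
  deltas:
    - [[0,0,-0.003],0]
    - [[0,0,-0.005],0]
    - [[0,0,-0.005],0]

```text
time: 30.3
tool_pos: [0.5081, 0.0596, 0.0577]
tool_rot: [-0.0, 1.0, -0.0, 0.0]
contact_force: [-6.4, 0.9, 10.6]
gripper_width: 0.313
```

>>> play_rows:
  deltas:
    - [[0,0,0],0]
    - [[0,0,0],0]
    - [[0,0,0],0]
  grip: -0.1

```text
time: 30.68
tool_pos: [0.5073, 0.0593, 0.0548]
tool_rot: [0.0, 1.0, -0.0, 0.0]
contact_force: [-0.5, 1.0, -0.4]
gripper_width: 0.448
```

>>> play_rows:
  deltas:
    - [[0,0,0.02],0]
    - [[0,0,0.06],0]
    - [[0,0,0.1],0]
    - [[0,0,0.12],0]
    - [[0,0,0.12],0]

```text
time: 31.3
tool_pos: [0.5081, 0.0593, 0.1761]
tool_rot: [0.0, 1.0, -0.0, 0.001]
contact_force: [0.0, -0.5, 0.0]
gripper_width: 0.452
```

```bash
cat > wr.py <<'E'
from h import *
import sys
def wcloud(name):
    P=camera_params("wrist")
    p,d=grab_frame("wrist");cv2.imwrite(f"pics/{name}.png",p)
    K=np.array(P["mtx"]);T=np.array(P["world_from_camera"])
    v,u=np.mgrid[:480,:640].astype(float)
    x=(u-K[0,2])/K[0,0];y=(v-K[1,2])/K[1,1];r=np.hypot(x,y)+1e-9
    t=np.tan(np.minimum(r,1.5))/r
    return p,(np.stack([x*t*d,-y*t*d,-d,np.ones_like(d)],-1)@T.T)[...,:3]
E
python3 - <<'E'
from wr import *
s=status.state();print(s['time'],s['tool_pos'])
p,W=wcloud("w10");z=W[...,2]
m=(z>.07)&(z<.085)&(np.hypot(W[...,0]-.557,W[...,1]-.059)<.078)
n,l,st,c=cv2.connectedComponentsWithStats(m.astype(np.uint8))
for i in range(1,n):
    if st[i,4]>80: q=W[l==i];print(st[i,4],np.median(q[:,2]),cv2.minAreaRect(np.float32(q[:,:2]*1000)))
m=(z>.097)&(z<.103)&(abs(np.hypot(W[...,0]-.557,W[...,1]-.059)-.084)<.012)
q=W[m];A=np.c_[2*q[:,:2],np.ones(len(q))];b=(q[:,:2]**2).sum(1);sol=np.linalg.lstsq(A,b,rcond=None)[0];print("rim",len(q),sol[:2],np.sqrt(sol[2]+sol[0]**2+sol[1]**2))
E
```

```text
31.3 [0.50813302 0.05925414 0.17608214]
2753 0.07827539145639767 ((606.9561767578125, 58.991493225097656), (28.293657302856445, 41.78897476196289), 89.66769409179688)
2698 0.07816530470185451 ((559.8616943359375, 83.92268371582031), (28.57207489013672, 42.129364013671875), 89.76925659179688)
2728 0.07819003667964437 ((558.2545776367188, 33.8450927734375), (28.608766555786133, 42.4561767578125), 89.5942153930664)
101 0.07709800956776339 ((562.1410522460938, 136.3761444091797), (0.7912437915802002, 14.343226432800293), 88.05057525634766)
1191 0.07803600656716966 ((508.35211181640625, 103.9744644165039), (110.78308868408203, 23.334938049316406), 46.97169494628906)
2470 0.07807791162853818 ((507.67022705078125, 59.248130798339844), (42.056400299072266, 28.069671630859375), 0.7246719002723694)
rim 10428 [0.55876632 0.05709279] 0.08293296490611
```

View pics/w10.png

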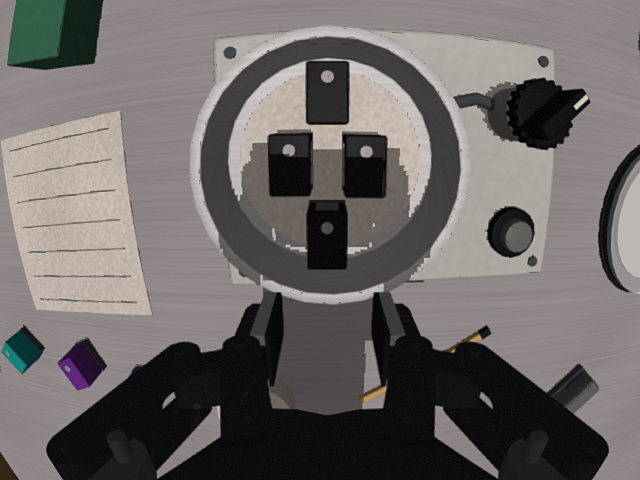

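All four are upright on the floor, tops at 0.078 m. Now back to the lid.

>>> play_rows:
  deltas:
    - [[0,-0.06,0],0]
    - [[0,-0.12,0],0]
    - [[0,-0.18,0],0]
    - [[0,-0.24,0],0]
    - [[0,-0.3,0],0]
  grip: 0.8

```text
time: 31.98
tool_pos: [0.5057, -0.2419, 0.1718]
tool_rot: [-0.001, 1.0, -0.0, -0.002]
contact_force: [0.8, 1.0, 0.7]
gripper_width: 0.899
```

>>> play_rows:
  deltas:
    - [[0.002,-0.05,0],0]
    - [[0.002,-0.087,0],0]
    - [[0.002,-0.087,0],0]
    - [[0.002,-0.087,0],0]

```text
time: 32.48
tool_pos: [0.5084, -0.3266, 0.1725]
tool_rot: [-0.001, 1.0, -0.0, -0.001]
contact_force: [0.1, -0.2, 0.0]
gripper_width: 0.898
```

```bash
python3 - <<'E'
from wr import *
s=status.state();print(s['time'],s['tool_pos'])
p,W=wcloud("w11");z=W[...,2]
m=(z>.042)&(z<.055)&(np.hypot(W[...,0]-.509,W[...,1]+.328)<.05)
q=W[m];print(len(q),np.median(q,0),cv2.minEnclosingCircle(np.float32(q[:,:2])))
m=(z>.016)&(z<.023)&(np.hypot(W[...,0]-.509,W[...,1]+.328)<.11)
q=W[m];print(len(q),np.median(q,0),cv2.minEnclosingCircle(np.float32(q[:,:2])))
E
```

```text
32.475 [ 0.50838668 -0.32658767  0.1724905 ]
1732 [ 0.51258015 -0.32798997  0.04902499] ((0.5113068222999573, -0.3279973268508911), 0.01828613132238388)
32613 [ 0.52016421 -0.32812285  0.01919576] ((0.5111128687858582, -0.32874739170074463), 0.09038499742746353)
```

View pics/w11.png

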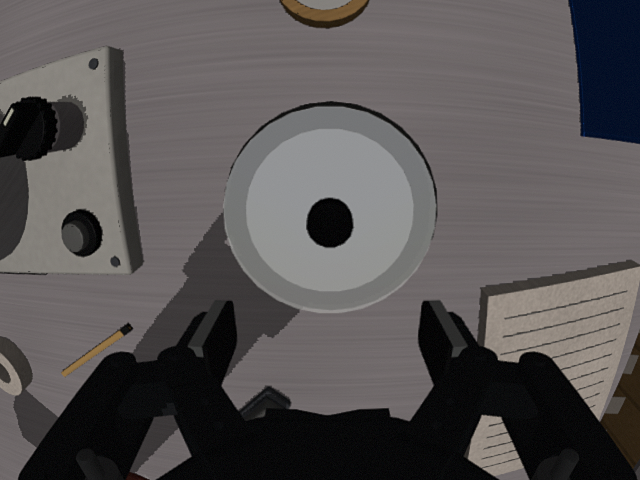

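>>> play_rows:
  deltas:
    - [[0.002,0,-0.04],0]
    - [[0.002,0,-0.08],0]
    - [[0.002,0,-0.12],0]
    - [[0.002,0,-0.15],0]
    - [[0.002,0,-0.15],0]

```text
time: 33.15
tool_pos: [0.5092, -0.3245, 0.0214]
tool_rot: [-0.002, 1.0, 0.001, -0.003]
contact_force: [-0.1, -0.6, -0.0]
gripper_width: 0.899
```

>>> play_rows:
  deltas:
    - [[0,0,0],0]
    - [[0,0,0],0]
    - [[0,0,0],0]
    - [[0,0,0],0]
    - [[0,0,0],0]
  grip: -1

```text
time: 33.78
tool_pos: [0.5126, -0.3285, 0.0273]
tool_rot: [0.001, 1.0, -0.0, 0.001]
contact_force: [-0.4, 1.6, 5.8]
gripper_width: 0.397
```

>>> play_rows:
  deltas:
    - [[0,0,0.01],0]
    - [[0,0,0.05],0]
    - [[0,0,0.1],0]
    - [[0,0,0.14],0]
    - [[0,0,0.16],0]

```text
time: 34.4
tool_pos: [0.5118, -0.3283, 0.1877]
tool_rot: [0.001, 1.0, -0.0, 0.001]
contact_force: [0.9, -0.5, -3.8]
gripper_width: 0.398
```

>>> play_rows:
  deltas:
    - [[0.006,0.04,0],0]
    - [[0.012,0.09,0],0]
    - [[0.018,0.14,0],0]
    - [[0.024,0.19,0],0]
    - [[0.03,0.24,0],0]

```text
time: 35.02
tool_pos: [0.5402, -0.0859, 0.1832]
tool_rot: [-0.0, 1.0, -0.0, -0.001]
contact_force: [-0.1, -0.4, -3.3]
gripper_width: 0.397
```

>>> play_rows:
  deltas:
    - [[0.006,0.05,0],0]
    - [[0.012,0.1,0],0]
    - [[0.0165,0.135,0],0]
    - [[0.0165,0.146,0],0]
    - [[0.0165,0.146,0],0]

```text
time: 35.65
tool_pos: [0.557, 0.0584, 0.1837]
tool_rot: [0.0, 1.0, 0.0, -0.001]
contact_force: [-0.2, -0.1, -2.6]
gripper_width: 0.398
```

>>> play_rows:
  deltas:
    - [[0,0,-0.02],0]
    - [[0,0,-0.04],0]
    - [[0,0,-0.05],0]
    - [[0,0,-0.05],0]

```text
time: 36.15
tool_pos: [0.5566, 0.0579, 0.1328]
tool_rot: [-0.0, 1.0, -0.0, -0.002]
contact_force: [-0.9, -0.3, -4.0]
gripper_width: 0.396
```

```bash
python3 - <<'E'
from wr import *
s=status.state();print(s['time'],s['tool_pos'],s['tool_rot'],s['contact_force'])
p,W=wcloud("w12");z=W[...,2];tx,ty=s['tool_pos'][:2]
h,e=np.histogram(z[(np.hypot(W[...,0]-tx,W[...,1]-ty)<.085)&(z>.05)],bins=np.arange(.09,.2,.004));print([(round(a,3),b) for a,b in zip(e,h) if b>100])
m=(np.hypot(W[...,0]-tx,W[...,1]-ty)<.1)&(z>.115)&(z<.14)
q=W[m];print(cv2.minEnclosingCircle(np.float32(q[:,:2])),np.median(q,0))
A=np.c_[q[:,:2],np.ones(len(q))];print("plane",np.linalg.lstsq(A,q[:,2],rcond=None)[0])
p,d=grab_frame("scene");cv2.imwrite("pics/s3.png",p[150:350,200:450])
E
```

```text
36.15 [0.55657352 0.05791465 0.13277265] [-3.64351634e-05  9.99998399e-01 -4.33700406e-04 -1.73582480e-03] [-0.86674099 -0.2556851  -3.96799479]
[(np.float64(0.122), np.int64(66509)), (np.float64(0.126), np.int64(415)), (np.float64(0.134), np.int64(313)), (np.float64(0.138), np.int64(481)), (np.float64(0.142), np.int64(642)), (np.float64(0.146), np.int64(655)), (np.float64(0.15), np.int64(1934)), (np.float64(0.154), np.int64(4725)), (np.float64(0.158), np.int64(486)), (np.float64(0.162), np.int64(532)), (np.float64(0.166), np.int64(411)), (np.float64(0.17), np.int64(937)), (np.float64(0.174), np.int64(623)), (np.float64(0.178), np.int64(1112)), (np.float64(0.182), np.int64(1485)), (np.float64(0.186), np.int64(3811)), (np.float64(0.19), np.int64(2978)), (np.float64(0.194), np.int64(1620))]
((0.5549567341804504, 0.05773891508579254), 0.09025279432535172) [0.58844658 0.05763365 0.12447018]
plane [-0.00637256  0.00121286  0.12821436]
```

View pics/w12.png

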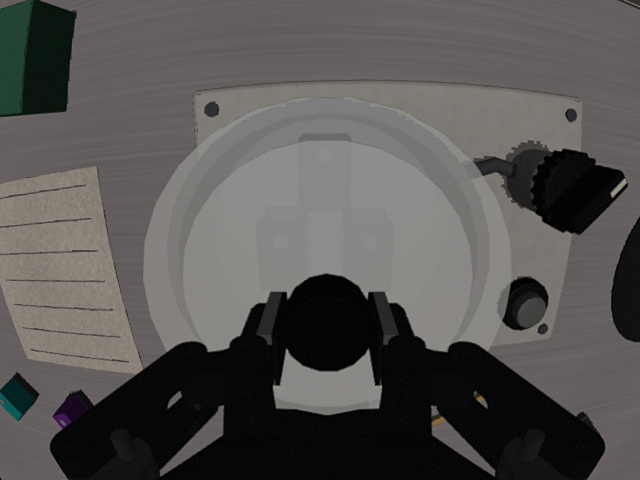

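View pics/s3.png

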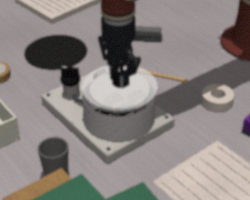

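The lid is level about 8 mm above the rim and centred to within 2 mm. Lowering it.

>>> play_rows:
  deltas:
    - [[0.001,0,-0.005],0]
    - [[0.001,0,-0.01],0]
    - [[0.001,0,-0.014],0]
    - [[0.001,0,-0.016],0]
    - [[0.001,0,-0.016],0]

```text
time: 36.88
tool_pos: [0.5585, 0.0583, 0.1185]
tool_rot: [-0.0, 1.0, -0.0, -0.0]
contact_force: [-0.1, -0.3, -3.6]
gripper_width: 0.398
```

>>> play_rows:
  deltas:
    - [[0,0,-0.001],0]
    - [[0,0,-0.002],0]
    - [[0,0,-0.002],0]

```text
time: 37.25
tool_pos: [0.5587, 0.0583, 0.1168]
tool_rot: [-0.0, 1.0, -0.0, -0.0]
contact_force: [-0.2, 0.3, -3.6]
gripper_width: 0.4
```

>>> play_rows:
  deltas:
    - [[0,0,-0.001],0]
    - [[0,0,-0.002],0]
    - [[0,0,-0.002],0]

```text
time: 37.62
tool_pos: [0.5589, 0.0583, 0.1163]
tool_rot: [0.0, 1.0, -0.0, 0.0]
contact_force: [-5.4, -0.2, 4.8]
gripper_width: 0.394
```

>>> play_rows:
  deltas:
    - [[0,0,0],0]
    - [[0,0,0],0]
    - [[0,0,0],0]
    - [[0,0,0],0]
  grip: 0.8

```text
time: 38.12
tool_pos: [0.5588, 0.0583, 0.1147]
tool_rot: [0.0, 1.0, -0.0, 0.0]
contact_force: [0.4, 0.4, -0.1]
gripper_width: 0.901
```

>>> play_rows:
  deltas:
    - [[0,0,0.02],0]
    - [[0,0,0.05],0]
    - [[0,0,0.08],0]
    - [[0,0,0.08],0]

```text
time: 38.62
tool_pos: [0.5611, 0.0583, 0.1999]
tool_rot: [0.0, 1.0, -0.0, 0.004]
contact_force: [0.5, 0.1, -0.3]
gripper_width: 0.903
```

```bash
cat > lid.py <<'E'
from wr import *
import sys
s=status.state();print(s['time'],s['tool_pos'],s['tool_rot'],s['contact_force'])
p,W=wcloud(sys.argv[1]);z=W[...,2]
R=np.hypot(W[...,0]-.5575,W[...,1]-.058)
m=(R<.05)&(z>.13)&(z<.145);q=W[m];print("knob",len(q),cv2.minEnclosingCircle(np.float32(q[:,:2])),np.median(q[:,2]))
m=(R<.092)&(z>.1)&(z<.12);q=W[m];print("disc",len(q),cv2.minEnclosingCircle(np.float32(q[:,:2])),np.median(q[:,2]))
q=q[abs(q[:,2]-np.median(q[:,2]))<.004];A=np.c_[q[:,:2],np.ones(len(q))];print("plane",np.linalg.lstsq(A,q[:,2],rcond=None)[0])
m=(z>.104)&(z<.125)&(np.hypot(W[...,0]-.6,W[...,1]+.089)<.04);q=W[m]
if len(q)>20: print("wing",len(q),cv2.minAreaRect(np.float32(q[:,:2]*1000)),np.median(q[:,2]))
m=(z>.03)&(z<.07)&(np.hypot(W[...,0]-.5,W[...,1]+.097)<.03);q=W[m]
h,e=np.histogram(q[:,2],bins=np.arange(.03,.07,.002));print("btn",[(round(a,3),b) for a,b in zip(e,h) if b>20])
E
python3 lid.py w13
```

```text
38.625 [0.56112507 0.05825849 0.19986486] [ 1.15053966e-04  9.99991481e-01 -8.26478110e-05  4.12525613e-03] [ 0.4868108   0.10288115 -0.332142  ]
knob 2715 ((0.5581188201904297, 0.05807105451822281), 0.01803804747760296) 0.1379807259437492
disc 46922 ((0.5574721097946167, 0.058272864669561386), 0.09029966592788696) 0.10817912990623338
plane [ 0.00112148 -0.000207    0.10755696]
wing 1222 ((602.9641723632812, -90.93400573730469), (13.221342086791992, 45.77375793457031), 42.100990295410156) 0.11371131799686629
btn [(np.float64(0.03), np.int64(513)), (np.float64(0.032), np.int64(52)), (np.float64(0.034), np.int64(35)), (np.float64(0.036), np.int64(41)), (np.float64(0.038), np.int64(62)), (np.float64(0.04), np.int64(315)), (np.float64(0.042), np.int64(382)), (np.float64(0.044), np.int64(33)), (np.float64(0.046), np.int64(26)), (np.float64(0.048), np.int64(48)), (np.float64(0.05), np.int64(251)), (np.float64(0.052), np.int64(270))]
```

View pics/w13.png

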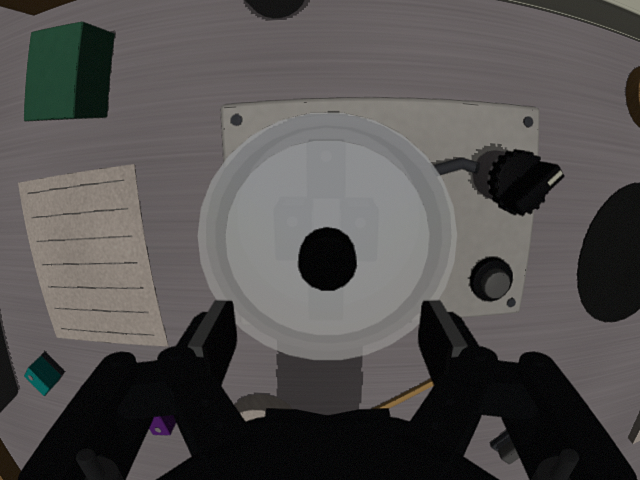

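The lid is seated: level, disc top at 0.108 m and centre within 1 mm. I'll check the wrist joint range before the cap.

```bash
python3 - <<'E'
from wr import *
s=status.state();print(np.round(s['joint_pos'],3))
E
```

```text
[-0.028 -0.075  1.796  0.     1.416  1.543]
```

>>> play_rows:
  deltas:
    - [[0.01,-0.03,0.0],-0.1]
    - [[0.02,-0.06,0.0],-0.2]
    - [[0.03,-0.09,0.0],-0.3]
    - [[0.04,-0.12,0.0],-0.4]
    - [[0.043,-0.148,0.0],-0.5]
  grip: 0

```text
time: 39.3
tool_pos: [0.6013, -0.0906, 0.1933]
tool_rot: [-0.0, 0.968, -0.249, -0.001]
contact_force: [0.1, 0.0, 0.1]
gripper_width: 0.502
```

```bash
python3 - <<'E'
from wr import *
s=status.state();print(np.round(s['joint_pos'],3))
E
python3 lid.py w14
```

```text
[-0.272  0.04   1.69   0.     1.414  1.803]
39.3 [ 0.60126817 -0.09057082  0.19325915] [-2.93574474e-05  9.68459562e-01 -2.49167723e-01 -1.23347346e-03] [0.13340789 0.02761662 0.07773836]
knob 37 ((0.562393069267273, 0.06951391696929932), 0.006052803248167038) 0.13801044802086546
disc 13609 ((0.5580525398254395, 0.05782869830727577), 0.0904870331287384) 0.1081020360838478
plane [0.00034948 0.00134801 0.10782122]
wing 1414 ((602.7804565429688, -91.77023315429688), (12.839529991149902, 46.49251937866211), 41.1156005859375) 0.11401045564796188
btn [(np.float64(0.03), np.int64(462)), (np.float64(0.032), np.int64(40)), (np.float64(0.034), np.int64(42)), (np.float64(0.036), np.int64(49)), (np.float64(0.038), np.int64(50)), (np.float64(0.04), np.int64(326)), (np.float64(0.042), np.int64(222)), (np.float64(0.05), np.int64(24))]
```

View pics/w14.png

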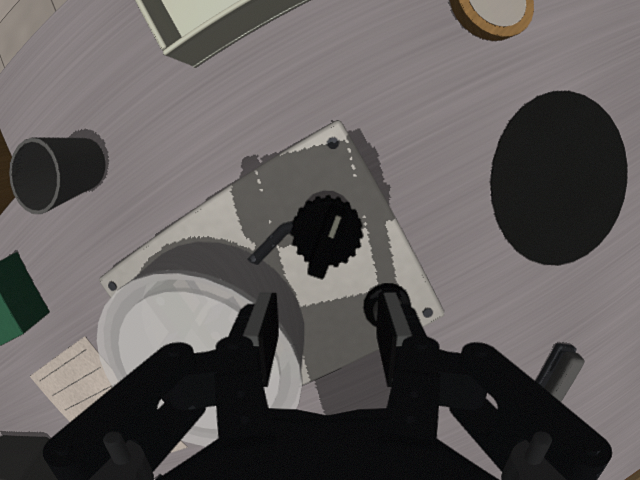

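The wrist joint follows j1 − yaw + π/2, so a yaw of about +2.3 leaves a full clockwise sweep free. Turning there.

>>> play_rows:
  deltas:
    - [[0.001,-0.001,0.0],0.18]
    - [[0.001,-0.001,0.0],0.36]
    - [[0.001,-0.001,0.0],0.54]
    - [[0.001,-0.001,0.0],0.72]
    - [[0.001,-0.001,0.0],0.9]

```text
time: 39.98
tool_pos: [0.6019, -0.0902, 0.1934]
tool_rot: [-0.001, 0.979, 0.202, -0.001]
contact_force: [-0.4, -0.7, 0.5]
gripper_width: 0.503
```

>>> play_rows:
  deltas:
    - [[0,0,0.0],0.18]
    - [[0,0,0.0],0.36]
    - [[0,0,0.0],0.54]
    - [[0,0,0.0],0.72]
    - [[0,0,0.0],0.9]

```text
time: 40.6
tool_pos: [0.6019, -0.0902, 0.1934]
tool_rot: [-0.001, 0.794, 0.608, -0.001]
contact_force: [0.1, -0.5, 0.1]
gripper_width: 0.499
```

>>> play_rows:
  deltas:
    - [[0,0,0.0],0.18]
    - [[0,0,0.0],0.36]
    - [[0,0,0.0],0.54]
    - [[0,0,0.0],0.72]
    - [[0,0,0.0],0.9]

```text
time: 41.22
tool_pos: [0.6019, -0.0902, 0.1934]
tool_rot: [-0.001, 0.451, 0.893, -0.0]
contact_force: [1.0, 0.2, -0.8]
gripper_width: 0.497
```

>>> play_rows:
  deltas:
    - [[0,0,0.0],0.095]
    - [[0,0,0.0],0.095]
    - [[0,0,0.0],0.095]

```text
time: 41.6
tool_pos: [0.6024, -0.0905, 0.1941]
tool_rot: [-0.001, 0.411, 0.911, -0.0]
contact_force: [0.1, 0.3, 0.3]
gripper_width: 0.501
```

```bash
python3 - <<'E'
from wr import *
s=status.state();print(np.round(s['joint_pos'],3),2*np.arctan2(s['tool_rot'][2],s['tool_rot'][1]))
E
python3 lid.py w15
```

```text
[-0.271  0.041  1.687  0.     1.414 -0.994] 2.2937360053819114
41.6 [ 0.60236659 -0.0904711   0.19413048] [-5.57922498e-04  4.11344142e-01  9.11479940e-01 -6.78178297e-05] [0.0790242  0.31260336 0.26596259]
knob 2662 ((0.5579220652580261, 0.05755168944597244), 0.01837860979139805) 0.1380303410575921
disc 34328 ((0.5577967166900635, 0.05792304873466492), 0.09013253450393677) 0.10828400101036142
plane [ 0.00103616 -0.00022241  0.10769064]
wing 1343 ((602.22021484375, -91.21267700195312), (12.255546569824219, 45.82101058959961), 41.49030685424805) 0.1141348203431036
btn [(np.float64(0.03), np.int64(997)), (np.float64(0.032), np.int64(24)), (np.float64(0.036), np.int64(23)), (np.float64(0.038), np.int64(29)), (np.float64(0.04), np.int64(514)), (np.float64(0.042), np.int64(627)), (np.float64(0.044), np.int64(30)), (np.float64(0.048), np.int64(55)), (np.float64(0.05), np.int64(404)), (np.float64(0.052), np.int64(442))]
```

View pics/w15.png

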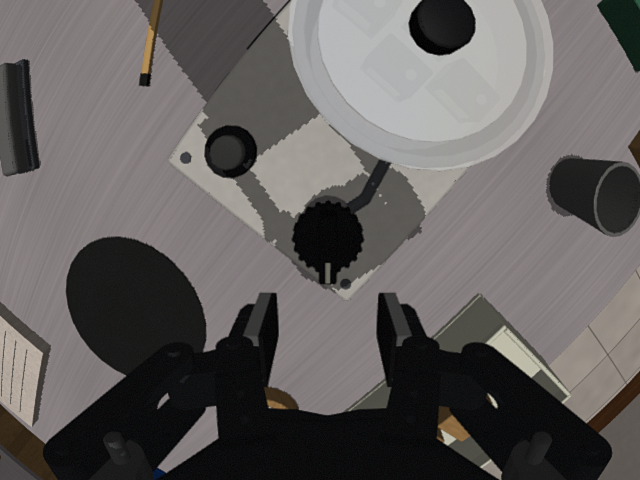

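Aligned. Descending and gripping the wing.

>>> play_rows:
  deltas:
    - [[0.0,-0.001,-0.03],0]
    - [[0.0,-0.001,-0.06],0]
    - [[0.0,-0.001,-0.085],0]
    - [[0.0,-0.001,-0.099],0]
    - [[0.0,-0.001,-0.099],0]
  grip: 0

```text
time: 42.28
tool_pos: [0.602, -0.0915, 0.0947]
tool_rot: [-0.001, 0.411, 0.912, -0.0]
contact_force: [-0.2, 1.0, 0.3]
gripper_width: 0.499
```

>>> play_rows:
  deltas:
    - [[0,0,0],0]
    - [[0,0,0],0]
    - [[0,0,0],0]
    - [[0,0,0],0]
    - [[0,0,0],0]
  grip: -1

```text
time: 42.9
tool_pos: [0.6039, -0.0919, 0.0976]
tool_rot: [0.001, 0.411, 0.912, 0.0]
contact_force: [0.4, 0.2, 7.1]
gripper_width: 0.122
```

>>> play_rows:
  deltas:
    - [[0,0,0],-0.1]
    - [[0,0,0],-0.2]
    - [[0,0,0],-0.3]
    - [[0,0,0],-0.4]
    - [[0,0,0],-0.4]

```text
time: 43.52
tool_pos: [0.6037, -0.092, 0.0976]
tool_rot: [0.001, 0.584, 0.812, 0.0]
contact_force: [-0.6, 0.2, 6.0]
gripper_width: 0.123
```

```bash
cat > st.py <<'E'
from h import *
s=status.state();print(s['time'],s['tool_pos'].round(4) if hasattr(s['tool_pos'],'round') else s['tool_pos'],"yaw",2*np.arctan2(s['tool_rot'][2],s['tool_rot'][1]),"F",np.round(s['contact_force'],2),"M",np.round(s['ft_torque'],3),"j6",np.round(s['joint_efforts'][5],3),np.round(s['joint_pos'][5],3))
E
python3 st.py
```

```text
43.525 [ 0.6037 -0.092   0.0976] yaw 1.8942585331924644 F [-0.62  0.16  6.  ] M [ 0.087  0.177 -0.039] j6 0.079 -0.596
```

>>> play_rows:
  deltas:
    - [[0,0,0],-0.15]
    - [[0,0,0],-0.3]
    - [[0,0,0],-0.45]
    - [[0,0,0],-0.6]
    - [[0,0,0],-0.75]

```text
time: 44.15
tool_pos: [0.6033, -0.092, 0.0976]
tool_rot: [0.001, 0.842, 0.54, 0.0]
contact_force: [-2.6, 1.4, 8.0]
gripper_width: 0.125
```

```bash
python3 st.py
```

```text
44.15 [ 0.6033 -0.092   0.0976] yaw 1.140187775028968 F [-2.61  1.35  8.04] M [0.122 0.435 0.055] j6 -0.922 0.158
```

>>> play_rows:
  deltas:
    - [[0,0,0],-0.15]
    - [[0,0,0],-0.3]
    - [[0,0,0],-0.45]
    - [[0,0,0],-0.6]
    - [[0,0,0],-0.75]

```text
time: 44.78
tool_pos: [0.6035, -0.0921, 0.0976]
tool_rot: [0.001, 0.981, 0.196, 0.001]
contact_force: [-0.8, -0.1, 6.6]
gripper_width: 0.121
```

```bash
python3 st.py
```

```text
44.775 [ 0.6035 -0.0921  0.0976] yaw 0.39394272171863454 F [-0.78 -0.1   6.55] M [0.043 0.256 1.404] j6 0.385 0.905
```

>>> play_rows:
  deltas:
    - [[0,0,0],-0.15]
    - [[0,0,0],-0.3]
    - [[0,0,0],-0.4]

```text
time: 45.15
tool_pos: [0.6033, -0.0917, 0.0976]
tool_rot: [0.0, 1.0, -0.003, 0.001]
contact_force: [-1.5, 1.3, 7.0]
gripper_width: 0.118
```

```bash
python3 st.py
```

```text
45.15 [ 0.6033 -0.0917  0.0976] yaw -0.00593462570523187 F [-1.51  1.33  7.05] M [0.252 0.422 0.915] j6 0.325 1.304
```

>>> play_rows:
  deltas:
    - [[0,0,0],-0.12]
    - [[0,0,0],-0.24]
    - [[0,0,0],-0.36]
    - [[0,0,0],-0.48]
    - [[0,0,0],-0.6]

```text
time: 45.78
tool_pos: [0.6035, -0.0916, 0.0976]
tool_rot: [0.0, 0.955, -0.298, 0.001]
contact_force: [-1.8, 1.1, 7.1]
gripper_width: 0.12
```

```bash
python3 st.py
```

```text
45.775 [ 0.6035 -0.0916  0.0976] yaw -0.6055443766825833 F [-1.78  1.15  7.1 ] M [0.332 0.292 1.16 ] j6 0.381 1.904
```

>>> play_rows:
  deltas:
    - [[0,0,0],-0.12]
    - [[0,0,0],-0.24]
    - [[0,0,0],-0.36]
    - [[0,0,0],-0.48]
    - [[0,0,0],-0.5]

```text
time: 46.4
tool_pos: [0.6036, -0.0915, 0.0976]
tool_rot: [-0.0, 0.852, -0.524, 0.001]
contact_force: [-0.9, 0.7, 6.2]
gripper_width: 0.124
```

```bash
python3 st.py
```

```text
46.4 [ 0.6036 -0.0915  0.0976] yaw -1.1035263018638015 F [-0.91  0.73  6.23] M [0.338 0.271 0.769] j6 0.795 2.402
```

I've turned the wing 3.4 rad in total. Releasing to check whether it followed the whole way.

>>> play_rows:
  deltas:
    - [[0,0,0],0]
    - [[0,0,0],0]
    - [[0,0,0],0]
  grip: 0

```text
time: 46.78
tool_pos: [0.6023, -0.0917, 0.0952]
tool_rot: [0.0, 0.851, -0.525, -0.0]
contact_force: [0.1, -0.1, 0.4]
gripper_width: 0.503
```

>>> play_rows:
  deltas:
    - [[0,0,0.02],0]
    - [[0,0,0.05],0]
    - [[0,0,0.09],0]
    - [[0,0,0.1],0]
    - [[0,0,0.1],0]

```text
time: 47.4
tool_pos: [0.6032, -0.0919, 0.1971]
tool_rot: [-0.0, 0.851, -0.525, 0.001]
contact_force: [-0.4, 0.4, -0.3]
gripper_width: 0.495
```

```bash
python3 lid.py w16
```

```text
47.4 [ 0.60320662 -0.09187501  0.19711152] [-3.06305009e-04  8.51149487e-01 -5.24922192e-01  1.07178312e-03] [-0.43320583  0.44287354 -0.34518479]
knob 0 ((0.0, 0.0), 0.0) nan
disc 8965 ((0.5661206245422363, 0.053041018545627594), 0.08921395242214203) 0.1081077483720205
plane [-0.00117923  0.00283575  0.10871659]
wing 1347 ((603.0183715820312, -92.04501342773438), (12.898307800292969, 45.93055725097656), 42.61527633666992) 0.11406002693189018
btn [(np.float64(0.03), np.int64(644)), (np.float64(0.032), np.int64(31)), (np.float64(0.034), np.int64(36)), (np.float64(0.036), np.int64(39)), (np.float64(0.038), np.int64(49)), (np.float64(0.04), np.int64(450)), (np.float64(0.042), np.int64(441)), (np.float64(0.044), np.int64(34)), (np.float64(0.046), np.int64(32)), (np.float64(0.048), np.int64(46)), (np.float64(0.05), np.int64(340)), (np.float64(0.052), np.int64(337))]
  return _methods._mean(a, axis=axis, dtype=dtype,
  ret = ret.dtype.type(ret / rcount)
```

View pics/w16.png

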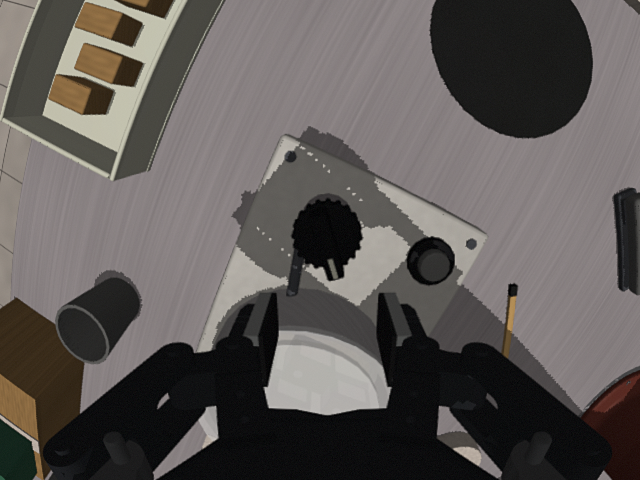

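The wing's white mark has flipped end for end, so the wing turned about 3.13 rad. That exceeds the 2.92 rad worst case. Releasing let it back about 0.27 rad (detent or compliance), so I'll do one confirming re-grip and push. Advancing by whole clicks (0.52 rad) would prove the screw is home.

>>> play_rows:
  deltas:
    - [[0,0,0],0.14]
    - [[0,0,0],0.275]
    - [[0,0,-0.03],0.275]
    - [[0,0,-0.07],0.275]
    - [[0,0,-0.09],0.275]

```text
time: 48.08
tool_pos: [0.5999, -0.091, 0.1009]
tool_rot: [0.001, 0.915, -0.403, -0.004]
contact_force: [-0.1, 0.6, -0.3]
gripper_width: 0.503
```

>>> play_rows:
  deltas:
    - [[0,0,-0.01],0]
    - [[0,0,-0.01],0]
    - [[0,0,-0.01],0]

```text
time: 48.45
tool_pos: [0.6038, -0.092, 0.0975]
tool_rot: [-0.0, 0.915, -0.403, 0.001]
contact_force: [-0.3, -0.8, -0.3]
gripper_width: 0.5
```

>>> play_rows:
  deltas:
    - [[0,0,0],0]
    - [[0,0,0],0]
    - [[0,0,0],0]
    - [[0,0,0],0]
  grip: -1

```text
time: 48.95
tool_pos: [0.6036, -0.0917, 0.0971]
tool_rot: [-0.0, 0.915, -0.403, 0.001]
contact_force: [-0.1, 1.8, 6.4]
gripper_width: 0.123
```

>>> play_rows:
  deltas:
    - [[0,0,0],-0.12]
    - [[0,0,0],-0.24]
    - [[0,0,0],-0.36]
    - [[0,0,0],-0.48]
    - [[0,0,0],-0.6]

```text
time: 49.58
tool_pos: [0.6039, -0.0921, 0.0972]
tool_rot: [-0.0, 0.754, -0.657, 0.002]
contact_force: [0.7, 0.4, 5.1]
gripper_width: 0.125
```

```bash
python3 st.py
```

```text
49.575 [ 0.6039 -0.0921  0.0972] yaw -1.4331098762731982 F [0.74 0.39 5.13] M [ 0.006 -0.169  0.472] j6 -0.311 2.731
```

>>> play_rows:
  deltas:
    - [[0,0,0],-0.05]
    - [[0,0,0],-0.1]
    - [[0,0,0],-0.1]

```text
time: 49.95
tool_pos: [0.6038, -0.0921, 0.0972]
tool_rot: [-0.0, 0.722, -0.692, 0.001]
contact_force: [0.7, -0.0, 5.1]
gripper_width: 0.12
```

>>> play_rows:
  deltas:
    - [[0,0,0],0]
    - [[0,0,0],0]
    - [[0,0,0],0]
  grip: 0

```text
time: 50.32
tool_pos: [0.6022, -0.0917, 0.0951]
tool_rot: [0.0, 0.721, -0.693, -0.001]
contact_force: [0.5, 0.2, -0.1]
gripper_width: 0.501
```

>>> play_rows:
  deltas:
    - [[0,0,0.02],0]
    - [[0,0,0.05],0]
    - [[0,0,0.09],0]
    - [[0,0,0.1],0]
    - [[0,0,0.1],0]

```text
time: 50.95
tool_pos: [0.6032, -0.0918, 0.1972]
tool_rot: [-0.001, 0.721, -0.693, 0.001]
contact_force: [0.2, 0.1, 0.2]
gripper_width: 0.495
```

```bash
python3 st.py; python3 lid.py w17 2>/dev/null
```

```text
50.95 [ 0.6032 -0.0918  0.1972] yaw -1.5301818323482244 F [0.18 0.11 0.15] M [0.03  0.022 0.019] j6 0.0 2.828
50.95 [ 0.60322895 -0.09183451  0.19716765] [-5.61914665e-04  7.21318886e-01 -6.92602096e-01  1.04199940e-03] [0.17982957 0.10726543 0.15258391]
knob 0 ((0.0, 0.0), 0.0) nan
disc 8888 ((0.5573575496673584, 0.05669322982430458), 0.09014728665351868) 0.108151932069318
plane [0.00180885 0.00386545 0.10699546]
wing 1318 ((602.81884765625, -92.34613037109375), (12.548507690429688, 45.75265884399414), 12.465375900268555) 0.11408373392514576
btn [(np.float64(0.03), np.int64(750)), (np.float64(0.032), np.int64(39)), (np.float64(0.034), np.int64(25)), (np.float64(0.036), np.int64(39)), (np.float64(0.038), np.int64(31)), (np.float64(0.04), np.int64(492)), (np.float64(0.042), np.int64(481)), (np.float64(0.044), np.int64(32)), (np.float64(0.046), np.int64(22)), (np.float64(0.048), np.int64(62)), (np.float64(0.05), np.int64(373)), (np.float64(0.052), np.int64(365))]
```

View pics/w17.png

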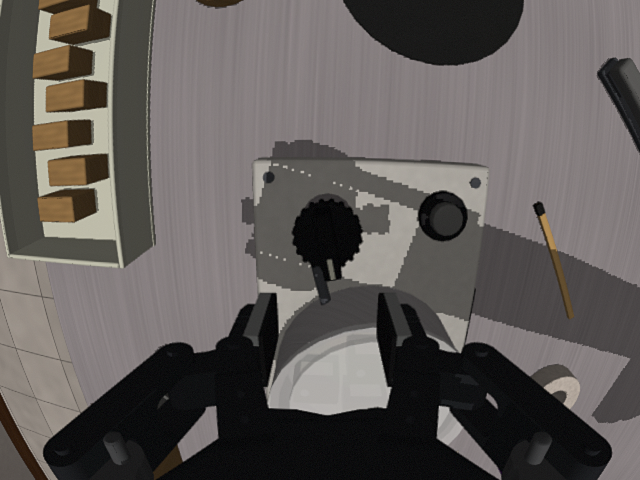

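The wing moved 30.1° = 0.525 rad, exactly one click, so the screw is at its stop. Now the button.

```bash
python3 - <<'E'
from wr import *
p,W=wcloud("w18");z=W[...,2]
m=(z>.0485)&(z<.07)&(np.hypot(W[...,0]-.5,W[...,1]+.097)<.025);q=W[m];print(cv2.minEnclosingCircle(np.float32(q[:,:2])),q.mean(0),np.percentile(q[:,2],[5,50,95]))
m=(z>.0505)&(z<.07)&(np.hypot(W[...,0]-.5,W[...,1]+.097)<.025);q=W[m];print(cv2.minEnclosingCircle(np.float32(q[:,:2])),q.mean(0))
E
```

```text
((0.5035526752471924, -0.10026787966489792), 0.014062697067856789) [ 0.50412388 -0.10033456  0.0518227 ] [0.05002575 0.05190371 0.05316878]
((0.5035181045532227, -0.09981121122837067), 0.013695591129362583) [ 0.50374014 -0.10003749  0.0520221 ]
```

>>> play_rows:
  deltas:
    - [[-0.03,0,0],0]
    - [[-0.06,-0.003,0],0]
    - [[-0.09,-0.005,0],0]
    - [[-0.1,-0.006,-0.03],0]
    - [[-0.1,-0.006,-0.03],0]
  grip: -1

```text
time: 51.68
tool_pos: [0.4996, -0.0968, 0.1615]
tool_rot: [0.002, 0.721, -0.693, -0.004]
contact_force: [-0.4, 0.9, -0.2]
gripper_width: -0.001
```

```bash
python3 - <<'E'
from wr import *
s=status.state();print(s['tool_pos'],s['gripper_width'])
p,W=wcloud("w19");z=W[...,2]
m=(z>.0505)&(z<.07)&(np.hypot(W[...,0]-.5,W[...,1]+.097)<.025);q=W[m];print(len(q),cv2.minEnclosingCircle(np.float32(q[:,:2])),q.mean(0),np.percentile(q[:,2],[5,50,95]))
E
```

```text
[ 0.49958955 -0.09678965  0.16147153] -0.0008834708007648245
1048 ((0.5028854608535767, -0.09971801936626434), 0.01389324851334095) [ 0.50281102 -0.10022517  0.05212803] [0.05096864 0.05210044 0.05323824]
```

View pics/w19.png

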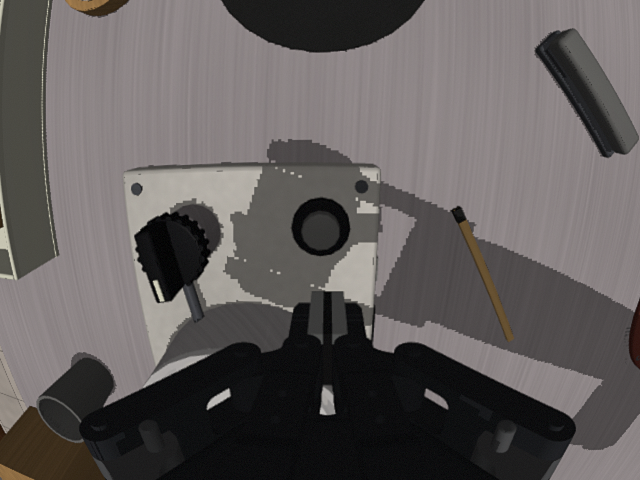

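>>> play_rows:
  deltas:
    - [[0.0005,-0.002,-0.03],0]
    - [[0.0005,-0.002,-0.07],0]
    - [[0.0005,-0.002,-0.1],0]
    - [[0.0005,-0.002,-0.109],0]
    - [[0.0005,-0.002,-0.109],0]

```text
time: 52.35
tool_pos: [0.5038, -0.0997, 0.0572]
tool_rot: [-0.0, 0.721, -0.693, -0.0]
contact_force: [1.0, -0.1, 0.2]
gripper_width: -0.0
```

>>> play_rows:
  deltas:
    - [[0,0,-0.003],0]
    - [[0,0,-0.006],0]
    - [[0,0,-0.009],0]
    - [[0,0,-0.01],0]

```text
time: 52.85
tool_pos: [0.5043, -0.1001, 0.0478]
tool_rot: [-0.001, 0.721, -0.693, 0.001]
contact_force: [1.2, 0.8, 3.9]
gripper_width: 0.0
```

>>> play_rows:
  deltas:
    - [[0,0,-0.002],0]
    - [[0,0,-0.003],0]
    - [[0,0,-0.003],0]

```text
time: 53.22
tool_pos: [0.5044, -0.1001, 0.0459]
tool_rot: [-0.0, 0.721, -0.693, 0.001]
contact_force: [-1.7, 0.5, 12.0]
gripper_width: -0.003
```

12 N against a 5 N spring means the button is at its bottom stop. Lifting off and moving clear.

>>> play_rows:
  deltas:
    - [[0,0,0],0]
    - [[0,0,0.01],0]
    - [[0,0,0.05],0]
    - [[0,0,0.1],0]
    - [[0,0,0.15],0]

```text
time: 53.85
tool_pos: [0.502, -0.0993, 0.194]
tool_rot: [0.001, 0.721, -0.693, -0.001]
contact_force: [0.8, 0.2, -0.4]
gripper_width: -0.003
```

>>> play_rows:
  deltas:
    - [[-0.01,-0.06,0.02],0.15]
    - [[-0.02,-0.12,0.04],0.3]
    - [[-0.03,-0.18,0.05],0.45]
    - [[-0.03,-0.24,0.05],0.6]
    - [[-0.03,-0.3,0.05],0.75]

```text
time: 54.48
tool_pos: [0.4723, -0.4013, 0.2431]
tool_rot: [-0.0, 0.926, -0.378, -0.001]
contact_force: [0.1, -0.6, 0.7]
gripper_width: -0.001
```

```bash
python3 st.py; python3 - <<'E'
from h import *
p,d=grab_frame("top");cv2.imwrite("pics/t9.png",p[150:350,150:500].repeat(2,0).repeat(2,1))
C=cloud("top",d);X,Y,Z=C[...,0],C[...,1],C[...,2]
m=(Z>0.13)&(Z<0.145)&(np.hypot(X-.557,Y-.058)<.04);print("knob",C[m].mean(0),np.median(Z[m]))
m=(Z>0.1)&(Z<0.115)&(np.hypot(X-.557,Y-.058)<.1);q=C[m];print("disc",cv2.minEnclosingCircle(np.float32(q[:,:2])),np.median(q[:,2]),np.linalg.lstsq(np.c_[q[:,:2],np.ones(len(q))],q[:,2],rcond=None)[0])
m=(Z>0.045)&(Z<0.07)&(np.hypot(X-.502,Y+.098)<.02);print("btn",C[m].mean(0),np.median(Z[m]))
E
```

```text
54.475 [ 0.4723 -0.4013  0.2431] yaw -0.7757241665595437 F [ 0.05 -0.61  0.65] M [ 0.016 -0.05  -0.039] j6 1.437 1.522
knob [0.55474623 0.06041216 0.13783325] 0.13779399197700481
disc ((0.5554879903793335, 0.060466356575489044), 0.08980613946914673) 0.10848681071158561 [-0.00125146  0.00090912  0.10916553]
btn [ 0.4997711  -0.09656065  0.05121923] 0.05123367478787644
```

View pics/t9.png

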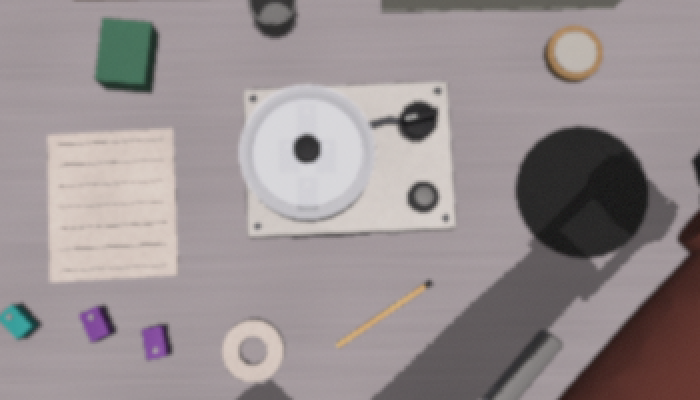

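The lid is level and within 2 mm of the rim centre, the button is back up, and the arm is clear. Handing in.

```bash
python3 -c "
from plant import ticket
print(ticket.job_done())"
```

```text
the job is handed in; nothing more can be done
None
```

The leak test sequence is finished and handed in at about 54 s of the 210 s allowed; the hand-in gave no verdict. I laid the lid on the mat, stood all four cartridges in the chamber and put the lid back. Then I turned the vent cap until its ratchet clicked, and pressed and released the start button.

Last checks:
- **Cartridges:** all four stood on the chamber floor (tops at 0.078 m, 44 mm above it) before the lid went on. I saw them upright through the lid afterwards, but did not measure them again.
- **Lid:** it is level, with a tilt of about 0.002 rad and its disc top at 0.108 m. It sits within about 2 mm of the rim centre. The wrist and top cameras disagree by about 3 mm on the exact centre, which is well inside the 12 mm limit.
- **Vent cap:** I turned it 3.4 rad, and it settled at about 3.13 rad after release. A second turn advanced it 0.525 rad, exactly one click, so the screw is at its stop.
- **Start button:** it reached 12 N at the bottom against its 5 N spring, and is up again at 0.051–0.052 m.
- **Bystanders:** the green box, the tape roll and the grey cup stand where they were in the last picture, by eye.

No check failed. I never saw a cartridge get knocked aside. The wrist moment read about 0.5 to 1.4 N m while turning the cap, more than the 0.16 N m stated. The exact one-click advance suggests this did not affect the result.

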